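# Book in the receipt books at the yard desk

## Robot

A 7-joint arm with a two-finger parallel gripper is mounted at the origin on the work surface. World frame = base frame: x ahead of the robot, y to its left, z up, the work surface at z = 0. Lengths are in m, angles in degrees, forces in N, time in s.
With the tool pointing down it reaches from about 0.425 to 0.875 m from the base axis. Payload 4.7 kg.
Tool frame: the origin (TCP) lies on the centre line of the jaws, within the pads' length; the fingertips stand 25 mm ahead of it and the grasp point (between the pads) lies 6 mm ahead of it; z points along the fingers, y is the direction in which the jaws open and shut (so a half turn about z gives the same grasp; the last joint's range is limited). The gripper opens to 87 mm and grips with 3 to 60 N. Pads are 19 mm wide; open, the fingers measure 117 mm over their backs; the gripper's body (75 mm by 190 mm) begins 51 mm behind the grasp point.
Start: joints at [75.579, 18.392, -4.016, 83.108, 1.295, 78.541, -3.26], TCP at [0.171, -0.627, 0.248] pointing down, gripper open.
Joint ranges: [-163.93, 163.93], [-17.29, 119.83], [-79.2, 71.16], [3.27, 140.29], [-89.18, 269.18], [5.43, 117.66], [-154.24, 154.24]. Speed limits (degrees/s): [147.25, 147.25, 180, 180, 180, 180, 180].

## Interface

Orientations are given as [roll, pitch, yaw] about the fixed x, y, z axes, in that order (R = Rz(yaw) Ry(pitch) Rx(roll)).
In Python, from cell import env gives the robot as it stands.
- The arm moves only by the shell command python3 -m creep 'ROWS' [OPENING] [FORCE]. ROWS is JSON, a list of rows, each an object of numbers: "tx", "ty", "tz": the shift along the tool's x, y, z in m; "rx", "ry", "rz": the turn, a rotation vector about the tool's x, y, z in degrees. In form: [{"tx": .., "ty": .., "tz": .., "rx": .., "ry": .., "rz": ..}, ...]. A call has 1 to 20 rows; each row shifts and turns the commanded pose from where the row before left it, along the tool's axes as they then stand; what a row does not reach is not made up. A row lasts 1/8 s, in which the tool goes at most 62.5 mm and 10.7 degrees, less where a joint would pass 70% of its speed; a pose out of reach is approached as far as the arm can. A call is refused whole if a number of a shift passes 0.0625 or a number of a turn 10.7, either way. A call with a gripper value outside its range is refused whole. OPENING is the finger opening in m, from 0 to 0.087, set as the call begins (- or left out, the last holds). The fingers move at their own pace and stop on an object; FORCE is the grip in N (left out, the last holds). Time passes only in rows, so rows that do not move let the fingers close. It gives the time, the measured TCP pose, the force and the opening at its end, in the units of the state.
- env.get_obs(): the state, without advancing time (a new reading comes with each control period).
- env.read_camera(name): name is "side" or "top" or "wrist"; returns a dict with "pixels" (400x640x3 uint8, red, green, blue), "intrinsics" (3x3 intrinsics, pixels), "D" ([k1, k2, p1, p2, k3] as OpenCV has them; the pictures are not rectified), "R" (3x3) and "t" (3): a world point X has camera coordinates R X + t. Camera axes: x right, y down, z forward; pixel columns grow to the right and rows downward; lengths in m; the calibration is good to about 2 mm. A picture is of the moment at which its call begins. There is no depth.
- env.sign_off(): hands the job in, once; it reports no verdict.
The state is a dict: "time_s": time; "qpos": joint angles; "joint_velocities": joint speeds; "effort": joint torques, N m; "tool_pos": TCP position; "tool_rot": TCP orientation; "force": force on the tool from outside, world axes, zero at the start; "wrist_torque": the same for the moment, N m; "grip_width": finger opening in m.
Only numpy, scipy, OpenCV 4.12 (cv2) and the standard library are available. Lean on these libraries where they do the work, as an engineer would, in place of code of your own. Each camera call takes 0.05 s, during which the arm holds its last target.

## Task

Swing the hold-down bar of the rack fully up and leave it up, then draw every receipt book there is (two or three) out towards you until it lies flat on the desk, label up, in front of the rack and completely clear of it. When all are out, take the hand scanner and point its beam at the middle of each book's label from about 10 cm, holding it still for a good second: thickest book first, slimmest last; then lay the scanner back level in its cradle. Last, press on the keypad terminal the far-left key, the near-right key, the far-right key and the long bar key, in that order, one at a time, without pressing any other key or disturbing the other things on the desk.

Things in the scene. Friction and masses are not known exactly. Their poses are not given: they have to be found in the camera images.
- rack: Plywood rack plate fixed on the desk, 140 x 400 x 4 mm, the books side by side on it. Origin at desk level; x points away from the robot along the books, y left along the bar. Plate from x = -60 mm (front edge) to +80 mm; two hinge posts, 58 mm high, at x 62, y +-192 mm; an 18 mm high back stop at x 58. The bar's hinge axis runs along y at x = 62 mm, 44 mm above the desk; the knob centre circles it at 121 mm.
- bar (a joint): Angle (rad) of the 380 mm long steel hold-down bar: 0 down over the books; it swings up and away from the robot, 1.57 upright, stop at 1.75; upright it reaches 180 mm above the desk. Stiff hinge, stays where left; about 5 N at the knob lifts it. Down, its lip hangs in front of the books and keeps them in.
- bar_knob (a point): Centre of the black knob in the middle of the bar: a horizontal cylinder of 26 mm diameter, 26 mm long, axis along the rack's y, on a 16 mm wide stem, centre 32 mm above the bar's top (about 80 mm above the desk when down). Pinched by its flat ends from above it can pivot in the grip as the bar swings.
- thick_book_centre (a point): Centre of the thick receipt book, a hard-cover blue block 100 mm long (its x), 60 mm wide (its y) and 36 mm thick (its z, up), lying in the rack; the origin is half-way up. All three books are alike but for thickness and width. May be absent (None).
- thick_book_label (a point): Centre of the 46 x 30 mm striped paper label on the top of the thick book (middle of its top face, 36 mm above its underside). May be absent (None).
- medium_book_centre (a point): Centre of the medium receipt book, a hard-cover blue block 100 mm long (its x), 50 mm wide (its y) and 27 mm thick (its z, up), lying in the rack; the origin is half-way up. All three books are alike but for thickness and width. May be absent (None).
- medium_book_label (a point): Centre of the 46 x 30 mm striped paper label on the top of the medium book (middle of its top face, 27 mm above its underside). May be absent (None).
- slim_book_centre (a point): Centre of the slim receipt book, a hard-cover blue block 100 mm long (its x), 40 mm wide (its y) and 18 mm thick (its z, up), lying in the rack; the origin is half-way up. All three books are alike but for thickness and width. May be absent (None).
- slim_book_label (a point): Centre of the 46 x 30 mm striped paper label on the top of the slim book (middle of its top face, 18 mm above its underside). May be absent (None).
- cradle: Grey cradle of the scanner, fixed on the desk, 130 x 80 mm; origin at desk level under its middle, x along the scanner. Two supports at x = +-42 mm, each 18 mm long, 62 mm wide, flat tops 50 mm above the desk, on which the scanner's flat underside lies between lips 8 mm high and 48 mm apart. Free gap of 66 mm between the supports for fingers.
- scanner_grip (a point): Middle of the hand scanner's straight black body (from x = -80 to +55 mm of this point, 34 mm wide along y, 28 mm high; half-way up). x points to the nose, z up. In the cradle it is over the cradle's origin, 64 mm above the desk. At the nose a head, 44 mm wide, bends 45 degrees down and reaches some 22 mm below the underside. About 0.18 kg.
- scanner_window (a point): Middle of the scanner's glass window on its bent head, 86 mm ahead of and 22 mm below the grip point. The x axis of this point is the reading beam: straight out of the window, forward and 45 degrees down when the scanner is level; y is across it.
- terminal: White keypad terminal fixed on the desk, 240 (x) x 150 (y) x 50 mm, a display block 8 mm higher at its far end. Origin at desk level under its middle, x away from the robot, y left. Five black keys, tops 61 mm above the desk: four 28 mm square ones, far row at x = +30, near row at x = -23, left at y = +30, right at y = -30 mm; one long bar key (26 x 110 mm) at x = -76 mm, y = 0, nearest the robot.
- key_far_left (a joint): Travel of the far-left square key (m): 0 up, 0.006 fully down. Spring key: 1.5 N to start, 4.5 N fully down; counts as pressed beyond 4 mm.
- key_far_right (a joint): Travel of the far-right square key (m): 0 up, 0.006 fully down. Spring key: 1.5 N to start, 4.5 N fully down; counts as pressed beyond 4 mm.
- key_near_left (a joint): Travel of the near-left square key (m): 0 up, 0.006 fully down. Spring key: 1.5 N to start, 4.5 N fully down; counts as pressed beyond 4 mm.
- key_near_right (a joint): Travel of the near-right square key (m): 0 up, 0.006 fully down. Spring key: 1.5 N to start, 4.5 N fully down; counts as pressed beyond 4 mm.
- key_bar (a joint): Travel of the long bar key (m): 0 up, 0.006 fully down. Spring key: 1.5 N to start, 4.5 N fully down; counts as pressed beyond 4 mm.
- tumbler: Glass tumbler, 68 mm diameter, 100 mm high; bystander, origin at the centre of its underside.
- stapler: Stapler, 140 x 34 x 45 mm; bystander, origin at the centre of its underside.
- phone: Mobile phone lying flat, 150 x 72 x 9 mm; bystander, origin at the centre of its underside.
- stamp: Wooden hand stamp, 36 mm diameter, 74 mm high; bystander, origin at the centre of its underside.
- ink_pad: Ink pad in a tin, 110 x 70 x 15 mm; bystander, origin at the centre of its underside.
- pen_pot: Round pen pot with pens, 72 mm diameter, 140 mm high with the pens; bystander, origin at the centre of its underside.
Things that resemble listed ones, but are neither listed nor needed, are in the scene too. What is shaped like the part that bears slim_book_centre but green or purple is not meant.

How it is judged (in metres and radians):
On the way, in this order (a step that is already met when the one before it is completed fails the run):
1. the hold-down bar is swung up (value of joint bar above 1.2 rad), for 0.2 s.
2. every book lies flat on the desk in front of the rack, clear of it (x of thick_book_centre in the frame of rack between -0.28 and -0.109 m and height (world z) of thick_book_centre below 0.024 m and angle between each of thick_book_centre, medium_book_centre, slim_book_centre's own z axis and vertical below 0.1 rad and x of medium_book_centre in the frame of rack between -0.28 and -0.109 m and height (world z) of medium_book_centre below 0.0195 m and x of slim_book_centre in the frame of rack between -0.28 and -0.109 m and height (world z) of slim_book_centre below 0.015 m), for 0.2 s.
3. the scanner is held steady with its beam on the label of the thick book, 40 to 160 mm away (x of thick_book_label in the frame of scanner_window between 0.04 and 0.16 m and y of thick_book_label in the frame of scanner_window between -0.016 and 0.016 m and z of thick_book_label in the frame of scanner_window between -0.016 and 0.016 m), for 0.8 s.
4. the scanner is held steady with its beam on the label of the medium book, 40 to 160 mm away (x of medium_book_label in the frame of scanner_window between 0.04 and 0.16 m and y of medium_book_label in the frame of scanner_window between -0.016 and 0.016 m and z of medium_book_label in the frame of scanner_window between -0.016 and 0.016 m), for 0.8 s.
5. the scanner is held steady with its beam on the label of the slim book, 40 to 160 mm away (x of slim_book_label in the frame of scanner_window between 0.04 and 0.16 m and y of slim_book_label in the frame of scanner_window between -0.016 and 0.016 m and z of slim_book_label in the frame of scanner_window between -0.016 and 0.016 m), for 0.8 s.
6. the scanner lies in its cradle again, let go (x of scanner_grip in the frame of cradle between -0.02 and 0.02 m and y of scanner_grip in the frame of cradle between -0.012 and 0.012 m and height (world z) of scanner_grip between 0.06 and 0.068 m and angle between scanner_grip's own z axis and vertical below 0.08 rad and contact force between the fingers and scanner below 0.1 N and linear speed of scanner below 0.02 m/s), for 0.2 s.
7. the far-left key is pressed alone (value of joint key_far_left above 0.004 m and value of joint each of key_near_right, key_far_right, key_bar below 0.002 m), for 0.06 s.
8. the near-right key is pressed alone (value of joint key_near_right above 0.004 m and value of joint each of key_far_left, key_far_right, key_bar below 0.002 m), for 0.06 s.
9. the far-right key is pressed alone (value of joint key_far_right above 0.004 m and value of joint each of key_far_left, key_near_right, key_bar below 0.002 m), for 0.06 s.
10. the bar key is pressed alone (value of joint key_bar above 0.004 m and value of joint each of key_far_left, key_near_right, key_far_right below 0.002 m), for 0.06 s.
At the end, for the whole second after the job is handed in: The bar is up (beyond 1.1 rad); every book present lies flat at rest on the desk with its centre 109 to 280 mm in front of the rack's origin (its whole length clear of the rack); the scanner lies level at rest in its cradle (within 20 mm along it, 12 mm across) (all of step 2 and value of joint bar above 1.1 rad and x of scanner_grip in the frame of cradle between -0.02 and 0.02 m and y of scanner_grip in the frame of cradle between -0.012 and 0.012 m and height (world z) of scanner_grip between 0.06 and 0.068 m and angle between scanner_grip's own z axis and vertical below 0.08 rad and linear speed of each of thick_book, medium_book, slim_book, scanner below 0.02 m/s); the robot touches nothing.
It fails at once if the near-left key, which is not in the sequence, is pressed (value of joint key_near_left above 0.004 m).
It fails at once if a bystander is moved more than 30 mm (distance of any of tumbler, stapler, phone, stamp, ink_pad, pen_pot from where it was at the start of the episode above 0.03 m).
Of thick_book, medium_book, slim_book only 2 to 3 are there at a start; the rules pass over those that are not, and their reading is None.
At some moment in a run one of thick_book, medium_book, slim_book may be knocked a few centimetres aside while the robot is not near it.
It also fails if it takes over 210 s, if anything falls off the work surface, if the arm or the gripper's body presses on something with over 40 N, if the wrist force passes 120 N, or if a joint passes its speed limit or range.

## Working session

There is one attempt and no reset: what is moved stays moved. The work goes in short steps, Python scripts to look and compute and a shell command to move; the robot and the scene stay as the last step left them, time stands still between calls to the robot, and variables do not carry over. Pictures are saved under pics/ and viewed, and the job is handed in when it is done.

```bash
ls; mkdir -p pics; cat > h.py <<'E'
import numpy as np, cv2
from cell import env
def snap(name,fn):
    c=env.read_camera(name); cv2.imwrite('pics/'+fn,cv2.cvtColor(c['pixels'],cv2.COLOR_RGB2BGR)); return c
def ray(c,uv):
    K=np.array(c['intrinsics']);D=np.array(c['D']);R=np.array(c['R']);t=np.array(c['t'])
    p=cv2.undistortPoints(np.array([[uv]],float),K,D)[0,0]
    d=R.T@np.array([p[0],p[1],1]); o=-R.T@t; return o,d
def at(c,uv,z):
    o,d=ray(c,uv); return o+d*(z-o[2])/d[2]
def proj(c,X):
    return cv2.projectPoints(np.array(X,float).reshape(-1,3),cv2.Rodrigues(np.array(c['R']))[0],np.array(c['t']),np.array(c['intrinsics']),np.array(c['D']))[0][:,0]
E
python3 - <<'E'
from h import *
for n in ['top','side','wrist']:
    c=snap(n,n+'0.png'); o=-np.array(c['R']).T@np.array(c['t']); print(n,o.round(3),np.array(c['R']).round(2).tolist(),np.array(c['intrinsics'])[0,0])
print(env.get_obs())
E
```

```text
pics
top [ 0.27  -0.006  1.274] [[0.06, -1.0, -0.0], [-0.97, -0.06, -0.23], [0.23, 0.02, -0.97]] 452.5159111114992
side [0.14  0.812 0.999] [[-0.9, -0.44, -0.0], [-0.32, 0.64, -0.7], [0.31, -0.63, -0.71]] 477.8722394293007
wrist [ 0.238 -0.609  0.384] [[0.26, -0.96, -0.0], [-0.93, -0.26, 0.26], [-0.25, -0.07, -0.97]] 317.4084516423301
{'time_s': 0.15, 'qpos': array([75.57841268, 18.42903493, -4.01633013, 83.15733157,  1.29347866,
       78.54095542, -3.26087921]), 'joint_velocities': array([-5.40620305e-03, -6.42250753e-02, -1.54693440e-04, -2.59226611e-01,
       -1.15599768e-01, -3.95657444e-02, -9.11870361e-02]), 'effort': array([-7.27338611e-04, -4.91798508e+01, -4.05057762e-01, -3.12877071e+01,
       -6.40767301e-02,  4.04729799e-02,  1.24132248e-04]), 'tool_pos': array([ 0.1706215 , -0.62682209,  0.24672915]), 'tool_rot': array([-1.79917811e+02,  3.25563953e-03,  1.52305249e+01]), 'force': array([-0.05214269, -0.30465193, -0.47958483]), 'wrist_torque': array([-0.04803019, -0.04046165,  0.0171231 ]), 'grip_width': 0.08697632710317206}
```

View pics/top0.png

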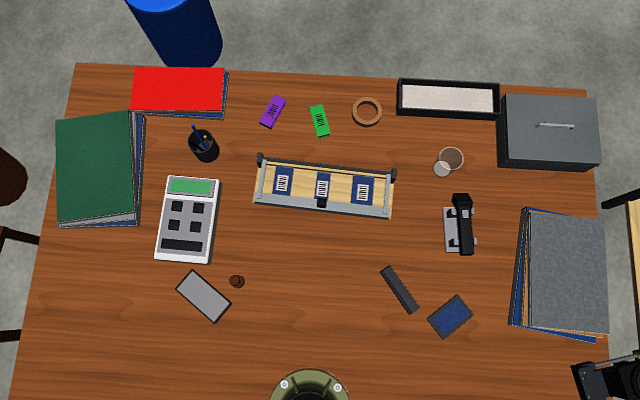

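View pics/side0.png

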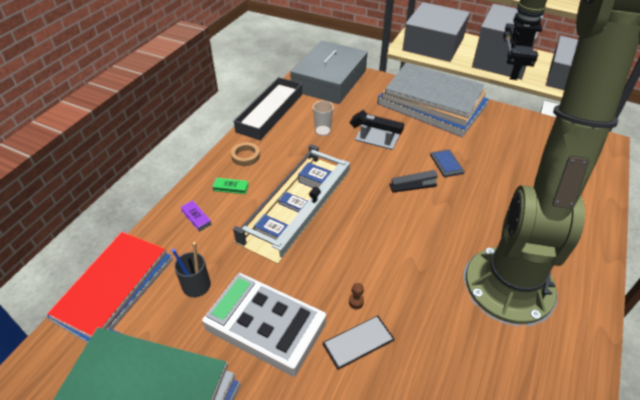

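View pics/wrist0.png

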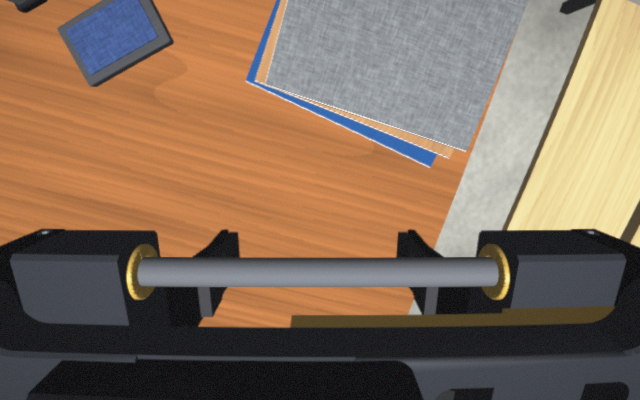

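```bash
python3 - <<'E'
from h import *
im=cv2.imread('pics/top0.png')
cv2.imwrite('pics/c1.png',cv2.resize(im[145:225,240:410],None,fx=4.5,fy=4.5,interpolation=cv2.INTER_CUBIC))
a=cv2.resize(im[180:265,430:490],None,fx=6,fy=6,interpolation=cv2.INTER_CUBIC)
b=cv2.resize(im[170:270,145:230],None,fx=5.1,fy=5.1,interpolation=cv2.INTER_CUBIC)
cv2.imwrite('pics/c2.png',np.hstack([a[:510],b[:510]]))
E
```

```text
(no output)
```

View pics/c1.png

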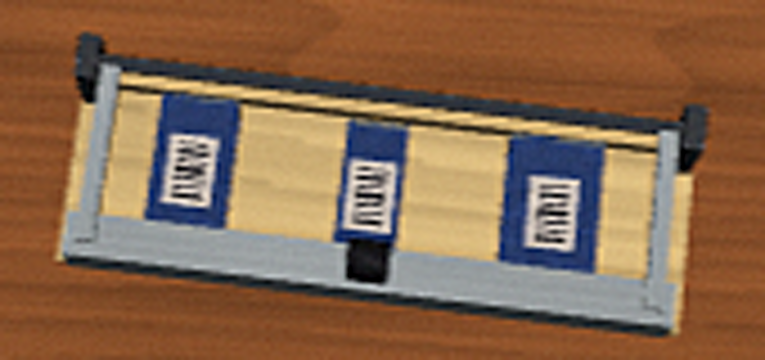

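View pics/c2.png

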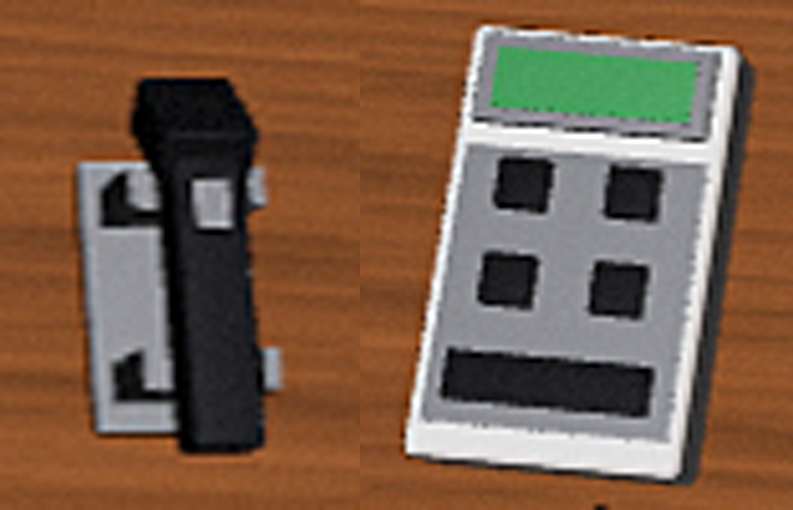

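```bash
cat > fit.py <<'E'
from h import *
from scipy.optimize import least_squares
def W(p,X):
    c,s=np.cos(p[2]),np.sin(p[2]); X=np.array(X,float)
    return np.c_[p[0]+c*X[:,0]-s*X[:,1],p[1]+s*X[:,0]+c*X[:,1],X[:,2]]
def fit(obs,p0):
    # obs: list of (cam, X(local), uv)
    def f(p): return np.concatenate([(proj(c,W(p,[X]))[0]-uv) for c,X,uv in obs])
    r=least_squares(f,p0); return r.x,r.fun.reshape(-1,2)
E
cat > m1.py <<'E'
from fit import *
c=env.read_camera('top')
def k(cx,cy,x0,y0,s): return np.array([x0+(cx+.5)/s-.5,y0+(cy+.5)/s-.5])
K=lambda x,y:k(x,y,240,145,4.5)
obs=[(c,(-.0535,0,.080+0.013),K(368,250)),(c,(-.06,.2,.004),K(58,260)),(c,(-.06,-.2,.004),K(678,333)),(c,(.062,.192,.058),K(90,42)),(c,(.062,-.192,.058),K(695,110))]
p,r=fit(obs,[.75,0,-.1]); print('rack',p.round(4),r.round(1).tolist())
T=lambda x,y:k(x-360,y,145,170,5.1)
obs=[(c,(.03,.03,.061),T(524,185)),(c,(.03,-.03,.061),T(634,194)),(c,(-.023,.03,.061),T(509,280)),(c,(-.023,-.03,.061),T(620,290)),(c,(-.076,0,.061),T(548,382)),(c,(-.12,.075,.05),T(408,450)),(c,(-.12,-.075,.05),T(677,478))]
q,r=fit(obs,[.6,.3,-.1]); print('term',q.round(4),r.round(1).tolist())
S=lambda x,y:k(x,y,430,180,6)
obs=[(c,(-.065,.04,.004),S(98,432)),(c,(.065,.04,.004),S(78,163)),(c,(-.08,-.017,.078),S(266,446)),(c,(-.08,.017,.078),S(182,450))]
s,r=fit(obs,[.6,-.3,0]); print('cradle',s.round(4),r.round(1).tolist())
np.savez('poses.npz',rack=p,term=q,cradle=s)
# books label crop positions
for n,uv,h in [('med',(190,171),.031),('slim',(369,200),.022),('thick',(551,213),.040)]:
    X=at(c,K(*uv),h); d=X[:2]-p[:2]; cc,ss=np.cos(p[2]),np.sin(p[2]); print(n,X.round(4),'rack',(cc*d[0]+ss*d[1]).round(4),(-ss*d[0]+cc*d[1]).round(4))
for n,uv,z in [('tumb',(440,170),0),('stamp',(237,285),0),('stapler',(399,290),.04),('phone',(203,297),.009),('ink',(450,317),.015),('pen',(203,155),.05)]:
    print(n,at(c,uv,z).round(3))
E
python3 m1.py
```

```text
rack [ 0.6035 -0.0032 -0.0622] [[0.3, -0.4], [-0.2, -1.3], [0.4, -1.4], [-0.7, 1.4], [0.3, 1.7]]
term [ 0.4884  0.3681 -0.0351] [[0.2, -0.5], [0.2, -0.4], [-0.0, -0.3], [-0.0, -0.2], [0.1, 0.0], [-1.2, 0.8], [0.8, 0.5]]
cradle [ 0.5075 -0.39    0.0364] [[-1.3, 0.1], [-0.0, -0.2], [0.1, 0.5], [1.2, -0.4]]
med [0.6085 0.1165 0.031 ] rack -0.0024 0.1198
slim [0.5983 0.0024 0.022 ] rack -0.0055 0.0052
thick [ 0.5917 -0.1119  0.04  ] rack -0.005 -0.1092
tumb [ 0.682 -0.342  0.   ]
stamp [0.316 0.222 0.   ]
stapler [ 0.326 -0.22   0.04 ]
phone [0.278 0.31  0.009]
ink [ 0.264 -0.363  0.015]
pen [0.672 0.345 0.05 ]
```

```bash
cat > go.py <<'E'
import sys,numpy as np
from cell import env
from scipy.spatial.transform import Rotation as Ro
# target x y z yaw [mult rows]
def plan(x,y,z,yaw,roll=180,pitch=0,vmax=.04):
    o=env.get_obs(); R0=Ro.from_euler('xyz',o['tool_rot'],degrees=True); R1=Ro.from_euler('xyz',[roll,pitch,yaw],degrees=True)
    rv=(R0.inv()*R1).as_rotvec(degrees=True); nr=max(1,int(np.ceil(np.abs(rv).max()/9)))
    d=R1.inv().apply(np.array([x,y,z])-o['tool_pos']); n=max(1,int(np.ceil(np.linalg.norm(d)/vmax)))
    print('rot',rv.round(1),'rows',nr,(rv/nr).round(2),'| shift',d.round(4),'rows',n,(d/n).round(4), '| t',round(o['time_s'],1),o['tool_pos'].round(4),o['tool_rot'].round(1),'F',o['force'].round(1),'w',round(o['grip_width'],4))
if __name__=='__main__': plan(*map(float,sys.argv[1:]))
E
python3 go.py .48 0 .30 -3.6
```

```text
rot [-0.1  0.  18.8] rows 3 [-0.02  0.    6.28] | shift [ 0.2694 -0.6451 -0.0531] rows 18 [ 0.015  -0.0358 -0.003 ] | t 0.2 [ 0.1706 -0.6269  0.2469] [-179.9    0.    15.2] F [ 0.9  0.6 -0.4] w 0.0871
```

```bash
python3 -m creep '[{"rz":6.3,"tz":-0.01},{"rz":6.3,"tz":-0.01},{"rz":6.3,"tz":-0.01},{"tx":0.017,"ty":-0.040},{"tx":0.017,"ty":-0.040},{"tx":0.017,"ty":-0.040},{"tx":0.017,"ty":-0.040},{"tx":0.017,"ty":-0.040},{"tx":0.017,"ty":-0.040},{"tx":0.017,"ty":-0.040},{"tx":0.017,"ty":-0.040},{"tx":0.017,"ty":-0.040},{"tx":0.017,"ty":-0.040},{"tx":0.017,"ty":-0.040},{"tx":0.017,"ty":-0.040},{"tx":0.017,"ty":-0.040},{"tx":0.017,"ty":-0.040},{"tx":0.017,"ty":-0.040},{"tx":0.014,"ty":-0.040},{}]'
python3 go.py .48 0 .30 -3.6
python3 - <<'E'
from h import *
snap('wrist','w1.png')
E
```

```text
rot [-0.1  0.  18.8] rows 3 [-0.02  0.    6.28] | shift [ 0.2694 -0.6451 -0.0531] rows 18 [ 0.015  -0.0358 -0.003 ] | t 0.2 [ 0.1706 -0.6269  0.2469] [-179.9    0.    15.2] F [ 0.9  0.6 -0.4] w 0.0871$[0]: bad value
```

View pics/w1.png

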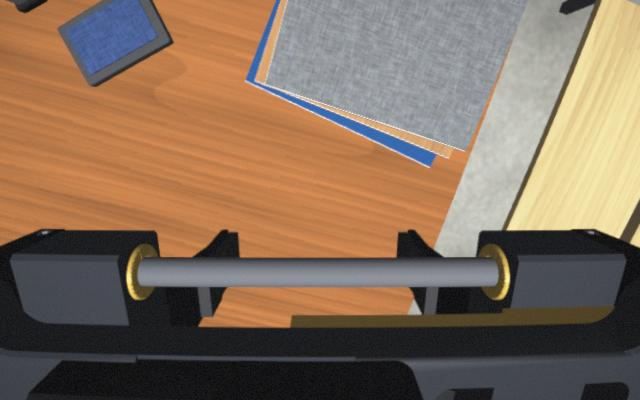

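```bash
python3 -m creep '[{"tx":0,"ty":0,"tz":-0.01,"rx":0,"ry":0,"rz":6.3},{"tx":0,"ty":0,"tz":-0.01,"rx":0,"ry":0,"rz":6.3},{"tx":0,"ty":0,"tz":-0.01,"rx":0,"ry":0,"rz":6.3},{"tx":0.017,"ty":-0.04,"tz":0,"rx":0,"ry":0,"rz":0},{"tx":0.017,"ty":-0.04,"tz":0,"rx":0,"ry":0,"rz":0},{"tx":0.017,"ty":-0.04,"tz":0,"rx":0,"ry":0,"rz":0},{"tx":0.017,"ty":-0.04,"tz":0,"rx":0,"ry":0,"rz":0},{"tx":0.017,"ty":-0.04,"tz":0,"rx":0,"ry":0,"rz":0},{"tx":0.017,"ty":-0.04,"tz":0,"rx":0,"ry":0,"rz":0},{"tx":0.017,"ty":-0.04,"tz":0,"rx":0,"ry":0,"rz":0},{"tx":0.017,"ty":-0.04,"tz":0,"rx":0,"ry":0,"rz":0},{"tx":0.017,"ty":-0.04,"tz":0,"rx":0,"ry":0,"rz":0},{"tx":0.017,"ty":-0.04,"tz":0,"rx":0,"ry":0,"rz":0},{"tx":0.017,"ty":-0.04,"tz":0,"rx":0,"ry":0,"rz":0},{"tx":0.017,"ty":-0.04,"tz":0,"rx":0,"ry":0,"rz":0},{"tx":0.017,"ty":-0.04,"tz":0,"rx":0,"ry":0,"rz":0},{"tx":0.017,"ty":-0.04,"tz":0,"rx":0,"ry":0,"rz":0},{"tx":0.017,"ty":-0.04,"tz":0,"rx":0,"ry":0,"rz":0},{"tx":0.014,"ty":-0.04,"tz":0,"rx":0,"ry":0,"rz":0}]'
python3 go.py .48 0 .30 -3.6
python3 - <<'E'
from h import *
snap('wrist','w1.png')
E
```

```text
time_s: 2.62
tool_pos: [0.4806, -0.0045, 0.2776]
tool_rot: [180.0, -0.0, -3.7]
force: [0.5, -0.5, 0.2]
grip_width: 0.087
rot [ 0.  -0.  -0.1] rows 1 [ 0.02 -0.03 -0.08] | shift [-0.0009 -0.0044 -0.0224] rows 1 [-0.0009 -0.0044 -0.0224] | t 2.6 [ 0.4806 -0.0045  0.2776] [180.   -0.   -3.7] F [ 0.5 -0.5  0.2] w 0.087
```

View pics/w1.png

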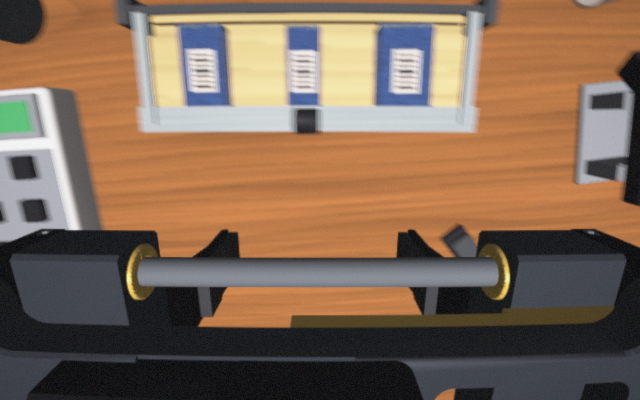

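```bash
python3 - <<'E'
from h import *
c=snap('wrist','w2.png');c=snap('wrist','w2.png')
im=cv2.imread('pics/w2.png')
cv2.imwrite('pics/w2c.png',cv2.resize(im[0:140,110:500],None,fx=2,fy=2,interpolation=cv2.INTER_CUBIC))
p=np.load('poses.npz')['rack']
from fit import W
print(proj(c,W(p,[(-.0535,0,.093),(.062,.192,.058),(.062,-.192,.058),(-.06,.2,.004),(-.06,-.2,.004)])).round(1))
E
```

```text
[[313.4 118.7]
 [128.3   4. ]
 [501.1   6.6]
 [157.7 123.5]
 [471.4 125.8]]
```

View pics/w2c.png

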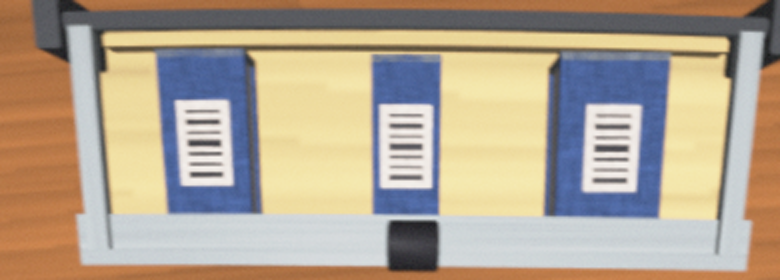

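```bash
python3 - <<'E'
from fit import *
c=env.read_camera('wrist')
U=lambda x,y:(110+(x+.5)/2-.5,(y+.5)/2-.5)
print('knob@.08',at(c,U(413,246),.080).round(4),'@.088',at(c,U(413,246),.088).round(4))
a,b=at(c,U(81,263),.046),at(c,U(747,269),.046); print('bar front',a.round(4),b.round(4),np.degrees(np.arctan2(*(a-b)[[0,1]])), np.hypot(*(a-b)[:2]))
a,b=at(c,U(105,33),.022),at(c,U(728,37),.022); print('backstop',a.round(4),b.round(4),np.degrees(np.arctan2(*(a-b)[[0,1]])))
for n,uv,h,hw in [('med',((161,53),(246,53),(262,213),(168,213)),.031,50),('slim',((374,58),(440,58),(438,215),(374,215)),.022,40),('thick',((557,55),(668,55),(659,216),(553,216)),.040,60)]:
    print(n,[at(c,U(*q),h).round(3).tolist() for q in uv])
for n,uv,h in [('med',(204,143),.031),('slim',(406,147),.022),('thick',(611,148),.040)]: print(n,at(c,U(*uv),h).round(4))
E
```

```text
knob@.08 [ 0.545  -0.0059  0.08  ] @.088 [ 0.5451 -0.0059  0.088 ]
bar front [0.547  0.1856 0.046 ] [ 0.5215 -0.1972  0.046 ] 3.822349893721549 0.3836610684223597
backstop [0.6734 0.1619 0.022 ] [ 0.6508 -0.1911  0.022 ] 3.6531959817655397
med [[0.658, 0.128, 0.031], [0.654, 0.081, 0.031], [0.568, 0.081, 0.031], [0.572, 0.136, 0.031]]
slim [[0.649, 0.01, 0.022], [0.647, -0.027, 0.022], [0.561, -0.021, 0.022], [0.563, 0.017, 0.022]]
thick [[0.641, -0.089, 0.04], [0.638, -0.15, 0.04], [0.554, -0.147, 0.04], [0.557, -0.086, 0.04]]
med [0.6089 0.11   0.031 ]
slim [ 0.6005 -0.0048  0.022 ]
thick [ 0.5917 -0.119   0.04  ]
```

```bash
python3 - <<'E'
from h import *
c=snap('side','s1.png')
im=cv2.imread('pics/s1.png')
cv2.imwrite('pics/s1c.png',cv2.resize(im[140:265,225:360],None,fx=5,fy=4.7,interpolation=cv2.INTER_CUBIC))
print(c['D'])
for X in [(.6089,.11,.031),(.6085,.1165,.031),(.6,-.0048,.022),(.599,.0024,.022),(.5917,-.119,.04),(.5917,-.1119,.04),(.545,-.006,.08),(.55,0,.08)]: print(X,proj(c,X).round(1))
c=snap('top','t1.png')
E
```

```text
[-0.07031845  0.          0.          0.          0.        ]
(0.6089, 0.11, 0.031) [[275.3 225. ]]
(0.6085, 0.1165, 0.031) [[274.2 226.7]]
(0.6, -0.0048, 0.022) [[298.3 200.6]]
(0.599, 0.0024, 0.022) [[297.4 202.3]]
(0.5917, -0.119, 0.04) [[318.7 172.2]]
(0.5917, -0.1119, 0.04) [[317.6 173.6]]
(0.545, -0.006, 0.08) [[315.9 192. ]]
(0.55, 0, 0.08) [[313.3 192.8]]
```

View pics/s1c.png

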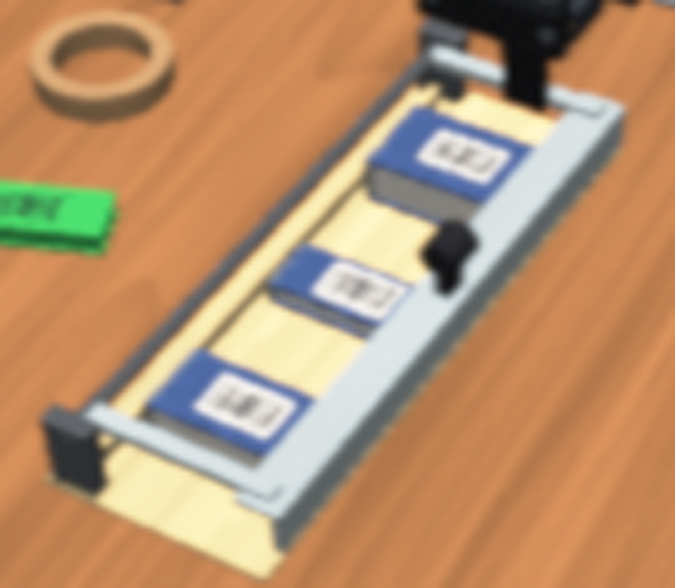

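View pics/t1.png

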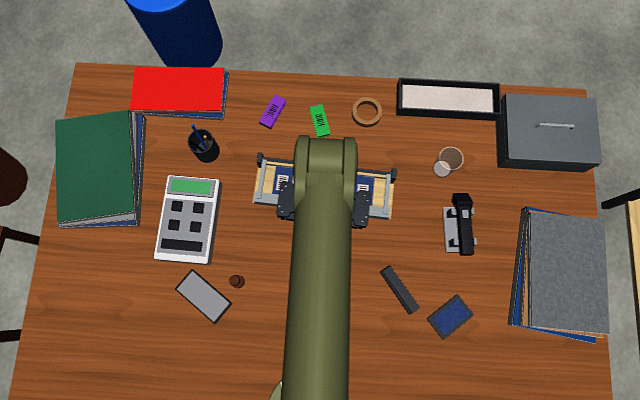

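```bash
python3 go.py .547 -.003 .16 -3.7
```

```text
rot [ 0.   0.  -0.1] rows 1 [ 0.05  0.02 -0.07] | shift [ 0.0668 -0.0083  0.1174] rows 4 [ 0.0167 -0.0021  0.0293] | t 2.9 [ 0.4798 -0.007   0.2774] [180.    0.   -3.8] F [-0.2 -0.7  0. ] w 0.0866
```

```bash
python3 -m creep '[{"tx":0.0167,"ty":-0.002,"tz":0.03,"rx":0,"ry":0,"rz":0},{"tx":0.0167,"ty":-0.002,"tz":0.03,"rx":0,"ry":0,"rz":0},{"tx":0.0167,"ty":-0.002,"tz":0.03,"rx":0,"ry":0,"rz":0},{"tx":0.0167,"ty":-0.002,"tz":0.03,"rx":0,"ry":0,"rz":0},{"tx":0,"ty":0,"tz":0,"rx":0,"ry":0,"rz":0},{"tx":0,"ty":0,"tz":0,"rx":0,"ry":0,"rz":0}]' 0.06
python3 go.py .547 -.003 .086 -3.7
python3 - <<'E'
from h import *
snap('side','s2.png');snap('wrist','w3.png')
im=cv2.imread('pics/s2.png')
cv2.imwrite('pics/s2c.png',cv2.resize(im[110:250,240:380],None,fx=4,fy=4,interpolation=cv2.INTER_CUBIC))
E
```

```text
time_s: 3.68
tool_pos: [0.5472, -0.0028, 0.1583]
tool_rot: [180.0, -0.0, -3.7]
force: [-0.6, -0.1, 0.6]
grip_width: 0.0601
rot [ 0. -0. -0.] rows 1 [ 0.03 -0.02 -0.04] | shift [-0.0002  0.0002  0.0723] rows 2 [-0.0001  0.0001  0.0362] | t 3.7 [ 0.5472 -0.0028  0.1583] [180.   -0.   -3.7] F [-0.6 -0.1  0.6] w 0.0601
```

View pics/s2c.png

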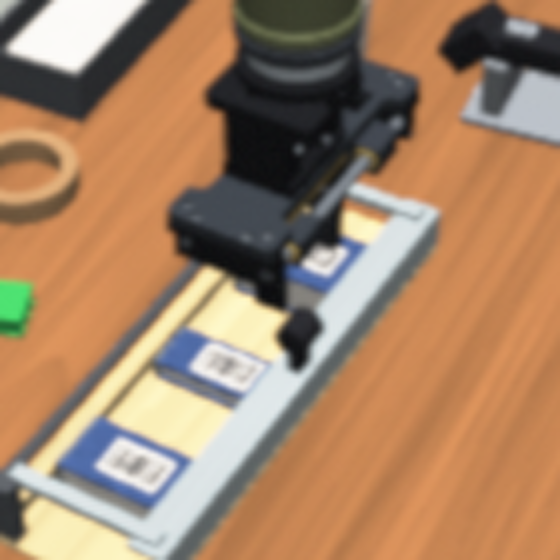

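View pics/w3.png

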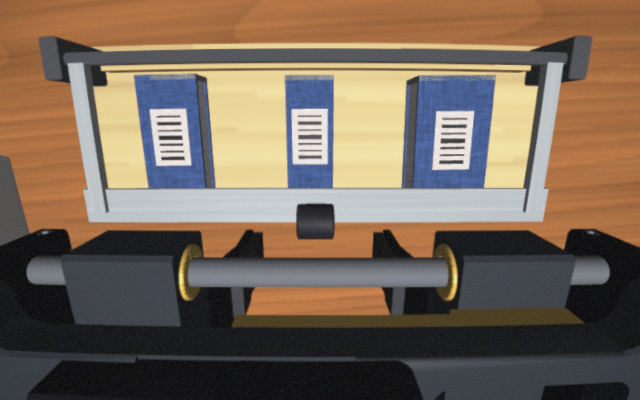

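```bash
python3 - <<'E'
from h import *
c=env.read_camera('wrist')
T=env.get_obs()['tool_pos']
print(proj(c,[T+[0,0,-.078],T+[0,0,-.02],T]).round(1), at(c,(315.5,221),.08).round(4))
E
```

```text
[[316.8 219. ]
 [316.7 252.4]
 [316.6 269.6]] [ 0.5459 -0.0014  0.08  ]
```

```bash
python3 -m creep '[{"tx":-0.0005,"ty":-0.0005,"tz":0.025,"rx":0,"ry":0,"rz":0},{"tx":-0.0005,"ty":-0.0005,"tz":0.025,"rx":0,"ry":0,"rz":0},{"tx":0,"ty":0,"tz":0.0225,"rx":0,"ry":0,"rz":0},{"tx":0,"ty":0,"tz":0,"rx":0,"ry":0,"rz":0},{"tx":0,"ty":0,"tz":0,"rx":0,"ry":0,"rz":0}]'
python3 -m creep '[{"tx":0,"ty":0,"tz":0,"rx":0,"ry":0,"rz":0},{"tx":0,"ty":0,"tz":0,"rx":0,"ry":0,"rz":0},{"tx":0,"ty":0,"tz":0,"rx":0,"ry":0,"rz":0},{"tx":0,"ty":0,"tz":0,"rx":0,"ry":0,"rz":0},{"tx":0,"ty":0,"tz":0,"rx":0,"ry":0,"rz":0},{"tx":0,"ty":0,"tz":0,"rx":0,"ry":0,"rz":0},{"tx":0,"ty":0,"tz":0,"rx":0,"ry":0,"rz":0},{"tx":0,"ty":0,"tz":0,"rx":0,"ry":0,"rz":0}]' 0 20
python3 - <<'E'
import numpy as np
r=.121;a0=np.arctan2(.036,-.1155);n=18
th=a0-np.radians(94)*np.arange(n+1)/n
print(np.c_[np.diff(r*np.cos(th)),-np.diff(r*np.sin(th))].round(4).tolist())
E
```

```text
time_s: 4.45
tool_pos: [0.5472, -0.001, 0.0865]
tool_rot: [180.0, -0.1, -3.7]
force: [0.6, 0.3, 0.3]
grip_width: 0.0598
time_s: 5.45
tool_pos: [0.5464, -0.0009, 0.0851]
tool_rot: [-180.0, 0.0, -3.7]
force: [-0.1, 1.0, 0.8]
grip_width: 0.0256
[[0.0038, -0.0104], [0.0047, -0.01], [0.0056, -0.0095], [0.0064, -0.009], [0.0072, -0.0083], [0.0079, -0.0077], [0.0086, -0.0069], [0.0092, -0.0061], [0.0097, -0.0052], [0.0101, -0.0043], [0.0105, -0.0034], [0.0108, -0.0024], [0.0109, -0.0014], [0.011, -0.0004], [0.011, 0.0006], [0.0109, 0.0016], [0.0107, 0.0026], [0.0104, 0.0035]]
```

```bash
python3 -m creep '[{"tx":0.0038,"ty":0,"tz":-0.0104,"rx":0,"ry":0,"rz":0},{"tx":0.0047,"ty":0,"tz":-0.01,"rx":0,"ry":0,"rz":0},{"tx":0.0056,"ty":0,"tz":-0.0095,"rx":0,"ry":0,"rz":0},{"tx":0.0064,"ty":0,"tz":-0.009,"rx":0,"ry":0,"rz":0},{"tx":0.0072,"ty":0,"tz":-0.0083,"rx":0,"ry":0,"rz":0},{"tx":0.0079,"ty":0,"tz":-0.0077,"rx":0,"ry":0,"rz":0}]'
python3 - <<'E'
from h import *
snap('side','s3.png')
im=cv2.imread('pics/s3.png')
cv2.imwrite('pics/s3c.png',cv2.resize(im[110:250,240:380],None,fx=4,fy=4,interpolation=cv2.INTER_CUBIC))
print(env.get_obs()['grip_width'])
E
```

```text
time_s: 6.2
tool_pos: [0.5806, -0.0031, 0.1401]
tool_rot: [180.0, 0.2, -3.7]
force: [-5.0, 1.5, -5.1]
grip_width: 0.0258
0.025762182385201414
```

View pics/s3c.png

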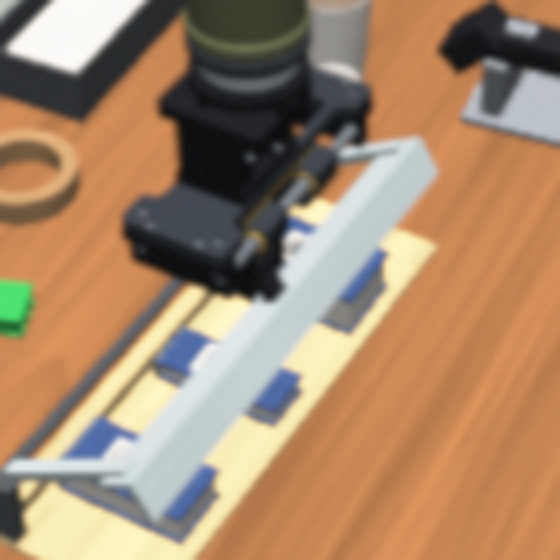

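The bar is rising with the knob held (crop 270,280). Continue the arc.

```bash
python3 -m creep '[{"tx":0.0086,"ty":0,"tz":-0.0069,"rx":0,"ry":0,"rz":0},{"tx":0.0092,"ty":0,"tz":-0.0061,"rx":0,"ry":0,"rz":0},{"tx":0.0097,"ty":0,"tz":-0.0052,"rx":0,"ry":0,"rz":0},{"tx":0.0101,"ty":0,"tz":-0.0043,"rx":0,"ry":0,"rz":0},{"tx":0.0105,"ty":0,"tz":-0.0034,"rx":0,"ry":0,"rz":0},{"tx":0.0108,"ty":0,"tz":-0.0024,"rx":0,"ry":0,"rz":0},{"tx":0.0109,"ty":0,"tz":-0.0014,"rx":0,"ry":0,"rz":0},{"tx":0.011,"ty":0,"tz":-0.0004,"rx":0,"ry":0,"rz":0}]'
python3 -m creep '[{"tx":0.011,"ty":0,"tz":0.0006,"rx":0,"ry":0,"rz":0},{"tx":0.0109,"ty":0,"tz":0.0016,"rx":0,"ry":0,"rz":0},{"tx":0.0107,"ty":0,"tz":0.0026,"rx":0,"ry":0,"rz":0},{"tx":0.0104,"ty":0,"tz":0.0035,"rx":0,"ry":0,"rz":0},{"tx":0,"ty":0,"tz":0,"rx":0,"ry":0,"rz":0},{"tx":0,"ty":0,"tz":0,"rx":0,"ry":0,"rz":0}]'
python3 - <<'E'
from h import *
snap('side','s4.png')
E
```

```text
time_s: 7.25
tool_pos: [0.6622, -0.0083, 0.1711]
tool_rot: [180.0, 0.1, -3.7]
force: [-5.1, 1.5, -0.5]
grip_width: 0.0259
time_s: 8.0
tool_pos: [0.7066, -0.0112, 0.1626]
tool_rot: [-180.0, -0.2, -3.7]
force: [1.2, 1.5, -1.8]
grip_width: 0.0255
```

View pics/s4.png

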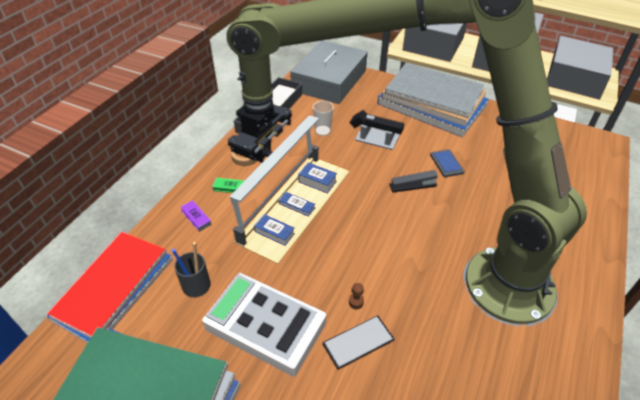

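```bash
python3 -m creep '[{"tx":0,"ty":0,"tz":0,"rx":0,"ry":0,"rz":0},{"tx":0,"ty":0,"tz":0,"rx":0,"ry":0,"rz":0},{"tx":0,"ty":0,"tz":0,"rx":0,"ry":0,"rz":0},{"tx":0,"ty":0,"tz":-0.01,"rx":0,"ry":0,"rz":0},{"tx":0,"ty":0,"tz":-0.03,"rx":0,"ry":0,"rz":0},{"tx":0,"ty":0,"tz":-0.03,"rx":0,"ry":0,"rz":0},{"tx":0,"ty":0,"tz":-0.03,"rx":0,"ry":0,"rz":0},{"tx":-0.02,"ty":0,"tz":-0.02,"rx":0,"ry":0,"rz":0},{"tx":-0.04,"ty":0,"tz":-0.01,"rx":0,"ry":0,"rz":0},{"tx":-0.04,"ty":0,"tz":0,"rx":0,"ry":0,"rz":0},{"tx":-0.04,"ty":0,"tz":0,"rx":0,"ry":0,"rz":0},{"tx":-0.04,"ty":0,"tz":0,"rx":0,"ry":0,"rz":0},{"tx":-0.04,"ty":0,"tz":0.02,"rx":0,"ry":0,"rz":0},{"tx":-0.02,"ty":0,"tz":0.03,"rx":0,"ry":0,"rz":0},{"tx":0,"ty":0,"tz":0,"rx":0,"ry":0,"rz":0},{"tx":0,"ty":0,"tz":0,"rx":0,"ry":0,"rz":0}]' 0.05
python3 - <<'E'
from h import *
snap('side','s5.png');snap('wrist','w5.png')
E
```

```text
time_s: 10.05
tool_pos: [0.4675, 0.0043, 0.2434]
tool_rot: [180.0, -0.2, -3.7]
force: [0.6, -0.1, 0.2]
grip_width: 0.05
```

View pics/s5.png

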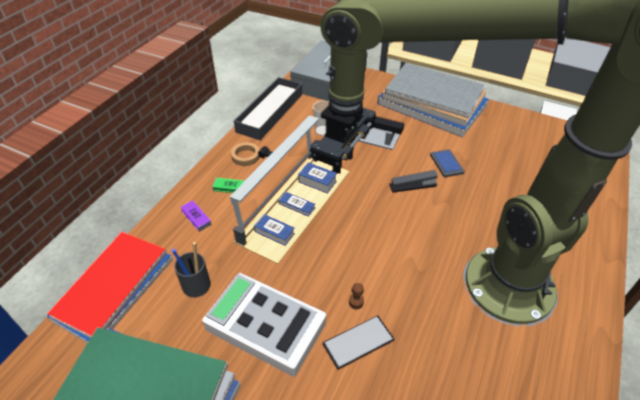

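View pics/w5.png

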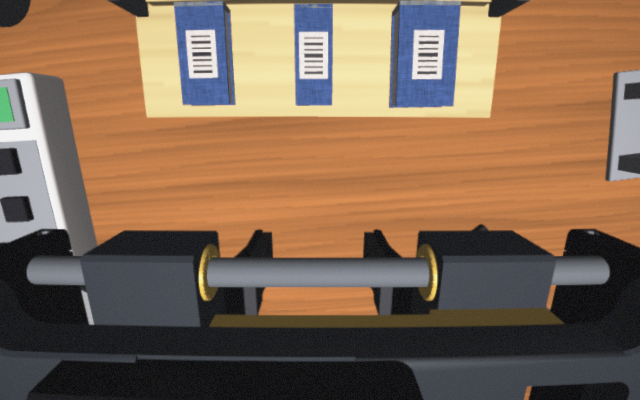

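```bash
python3 - <<'E'
from h import *
c=env.read_camera('wrist')
for n,uv,h in [('med',(201.5,54),.031),('slim',(314,55),.022),('thick',(428.5,54),.040),('plateFL',(148,116),.004),('plateFR',(491,116),.004)]: print(n,at(c,uv,h).round(4))
c=snap('top','t5.png'); print(env.get_obs()['qpos'].round(1))
p=[.6005,-.0045,-.0646]
from fit import W
print(W(p,[(-.06,.2,.004),(-.06,-.2,.004)]).round(4))
E
```

```text
med [0.6095 0.115  0.031 ]
slim [ 6.021e-01 -5.000e-04  2.200e-02]
thick [ 0.5934 -0.1151  0.04  ]
plateFL [0.5533 0.1964 0.004 ]
plateFR [ 0.5284 -0.2018  0.004 ]
[ 41.1  -3.2 -42.8 107.1  -2.3  75.2 -94.8]
[[ 0.5535  0.199   0.004 ]
 [ 0.5277 -0.2002  0.004 ]]
```

```bash
python3 -m creep '[{"tx":0,"ty":0,"tz":0,"rx":0,"ry":0,"rz":-10.6},{"tx":0,"ty":0,"tz":0,"rx":0,"ry":0,"rz":-10.6},{"tx":0,"ty":0,"tz":0,"rx":0,"ry":0,"rz":-10.6},{"tx":0,"ty":0,"tz":0,"rx":0,"ry":0,"rz":-10.6},{"tx":0,"ty":0,"tz":0,"rx":0,"ry":0,"rz":-10.6},{"tx":0,"ty":0,"tz":0,"rx":0,"ry":0,"rz":-10.6},{"tx":0,"ty":0,"tz":0,"rx":0,"ry":0,"rz":-10.6},{"tx":0,"ty":0,"tz":0,"rx":0,"ry":0,"rz":-10.6},{"tx":0,"ty":0,"tz":0,"rx":0,"ry":0,"rz":-10.6},{"tx":0,"ty":0,"tz":0,"rx":0,"ry":0,"rz":-10.6},{"tx":0,"ty":0,"tz":0,"rx":0,"ry":0,"rz":-10.6},{"tx":0,"ty":0,"tz":0,"rx":0,"ry":0,"rz":-10.6},{"tx":0,"ty":0,"tz":0,"rx":0,"ry":0,"rz":-10.6},{"tx":0,"ty":0,"tz":0,"rx":0,"ry":0,"rz":-10.6},{"tx":0,"ty":0,"tz":0,"rx":0,"ry":0,"rz":-10.6},{"tx":0,"ty":0,"tz":0,"rx":0,"ry":0,"rz":-10.6},{"tx":0,"ty":0,"tz":0,"rx":0,"ry":0,"rz":-10.4},{"tx":0,"ty":0,"tz":0,"rx":0,"ry":0,"rz":0}]' 0.08
python3 go.py .571 -.113 .10 176.3
```

```text
time_s: 12.5
tool_pos: [0.4666, 0.0043, 0.2421]
tool_rot: [180.0, 0.0, 176.2]
force: [0.0, 0.2, 0.0]
grip_width: 0.0798
rot [ 0.   0.  -0.1] rows 1 [ 0.03  0.02 -0.07] | shift [-0.1118 -0.1104  0.1421] rows 6 [-0.0186 -0.0184  0.0237] | t 12.5 [0.4666 0.0043 0.2421] [180.    0.  176.2] F [0.  0.2 0. ] w 0.0798
```

```bash
python3 -m creep '[{"tx":-0.028,"ty":-0.0276,"tz":0.005,"rx":0,"ry":0,"rz":0},{"tx":-0.028,"ty":-0.0276,"tz":0.03,"rx":0,"ry":0,"rz":0},{"tx":-0.028,"ty":-0.0276,"tz":0.035,"rx":0,"ry":0,"rz":0},{"tx":-0.028,"ty":-0.0276,"tz":0.036,"rx":0,"ry":0,"rz":0},{"tx":0,"ty":0,"tz":0.036,"rx":0,"ry":0,"rz":0},{"tx":0,"ty":0,"tz":0,"rx":0,"ry":0,"rz":0},{"tx":0,"ty":0,"tz":0,"rx":0,"ry":0,"rz":0}]'
python3 go.py .571 -.113 .034 176.3
python3 - <<'E'
from h import *
snap('side','s6.png')
im=cv2.imread('pics/s6.png')
cv2.imwrite('pics/s6c.png',cv2.resize(im[110:250,240:380],None,fx=4,fy=4,interpolation=cv2.INTER_CUBIC))
E
```

```text
time_s: 13.38
tool_pos: [0.5716, -0.1127, 0.1011]
tool_rot: [180.0, 0.1, 176.3]
force: [-0.1, 0.6, 1.0]
grip_width: 0.0799
rot [ 0.   0.1 -0. ] rows 1 [ 0.    0.1  -0.01] | shift [ 0.0005 -0.0004  0.0671] rows 2 [ 0.0003 -0.0002  0.0336] | t 13.4 [ 0.5716 -0.1127  0.1011] [1.800e+02 1.000e-01 1.763e+02] F [-0.1  0.6  1. ] w 0.0799
```

View pics/s6c.png

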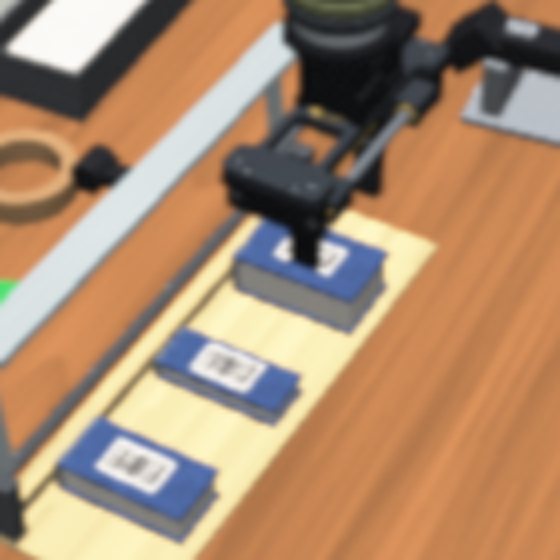

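```bash
python3 -m creep '[{"tx":0,"ty":0,"tz":0.025,"rx":0,"ry":0,"rz":0},{"tx":0,"ty":0,"tz":0.025,"rx":0,"ry":0,"rz":0},{"tx":0,"ty":0,"tz":0.016,"rx":0,"ry":0,"rz":0},{"tx":0,"ty":0,"tz":0,"rx":0,"ry":0,"rz":0},{"tx":0,"ty":0,"tz":0,"rx":0,"ry":0,"rz":0}]'
python3 -m creep '[{"tx":0,"ty":0,"tz":0,"rx":0,"ry":0,"rz":0},{"tx":0,"ty":0,"tz":0,"rx":0,"ry":0,"rz":0},{"tx":0,"ty":0,"tz":0,"rx":0,"ry":0,"rz":0},{"tx":0,"ty":0,"tz":0,"rx":0,"ry":0,"rz":0},{"tx":0,"ty":0,"tz":0,"rx":0,"ry":0,"rz":0}]' 0.04 20
```

```text
time_s: 14.05
tool_pos: [0.5716, -0.1132, 0.0351]
tool_rot: [-180.0, 0.1, 176.3]
force: [0.4, -0.4, 0.0]
grip_width: 0.0797
time_s: 14.68
tool_pos: [0.5708, -0.1131, 0.0341]
tool_rot: [-180.0, 0.0, 176.3]
force: [-0.8, -0.1, 4.9]
grip_width: 0.0603
```

```bash
python3 -m creep '[{"tx":0,"ty":0,"tz":-0.005,"rx":0,"ry":0,"rz":0},{"tx":0.01,"ty":0,"tz":-0.002,"rx":0,"ry":0,"rz":0},{"tx":0.02,"ty":0,"tz":0,"rx":0,"ry":0,"rz":0},{"tx":0.02,"ty":0,"tz":0,"rx":0,"ry":0,"rz":0},{"tx":0.02,"ty":0,"tz":0,"rx":0,"ry":0,"rz":0},{"tx":0.02,"ty":0,"tz":0,"rx":0,"ry":0,"rz":0},{"tx":0.02,"ty":0,"tz":0,"rx":0,"ry":0,"rz":0},{"tx":0.02,"ty":0,"tz":0,"rx":0,"ry":0,"rz":0},{"tx":0.01,"ty":0,"tz":0,"rx":0,"ry":0,"rz":0},{"tx":0,"ty":0,"tz":0.004,"rx":0,"ry":0,"rz":0},{"tx":0,"ty":0,"tz":0.004,"rx":0,"ry":0,"rz":0},{"tx":0,"ty":0,"tz":0,"rx":0,"ry":0,"rz":0},{"tx":0,"ty":0,"tz":0,"rx":0,"ry":0,"rz":0}]'
python3 - <<'E'
from h import *
snap('side','s7.png')
im=cv2.imread('pics/s7.png')
cv2.imwrite('pics/s7c.png',cv2.resize(im[110:250,260:420],None,fx=4,fy=4,interpolation=cv2.INTER_CUBIC))
E
```

```text
time_s: 16.3
tool_pos: [0.4313, -0.104, 0.0326]
tool_rot: [180.0, 0.0, 176.3]
force: [-0.1, 0.1, -2.0]
grip_width: 0.0593
```

View pics/s7c.png

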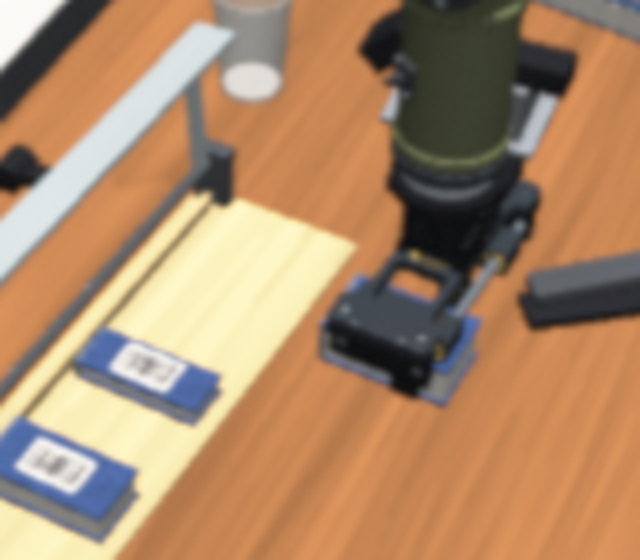

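```bash
python3 -m creep '[{"tx":0,"ty":0,"tz":0.002,"rx":0,"ry":0,"rz":0},{"tx":0,"ty":0,"tz":0,"rx":0,"ry":0,"rz":0}]'
python3 -m creep '[{"tx":0,"ty":0,"tz":0,"rx":0,"ry":0,"rz":0},{"tx":0,"ty":0,"tz":0,"rx":0,"ry":0,"rz":0},{"tx":0,"ty":0,"tz":0,"rx":0,"ry":0,"rz":0},{"tx":0,"ty":0,"tz":-0.025,"rx":0,"ry":0,"rz":0},{"tx":0,"ty":0,"tz":-0.025,"rx":0,"ry":0,"rz":0},{"tx":0,"ty":0,"tz":-0.025,"rx":0,"ry":0,"rz":0},{"tx":-0.0237,"ty":0.0191,"tz":0,"rx":0,"ry":0,"rz":0},{"tx":-0.0237,"ty":0.0191,"tz":0,"rx":0,"ry":0,"rz":0},{"tx":-0.0237,"ty":0.0191,"tz":0,"rx":0,"ry":0,"rz":0},{"tx":-0.0237,"ty":0.0191,"tz":0,"rx":0,"ry":0,"rz":0},{"tx":-0.0237,"ty":0.0191,"tz":0,"rx":0,"ry":0,"rz":0},{"tx":-0.0237,"ty":0.0191,"tz":0,"rx":0,"ry":0,"rz":0},{"tx":0,"ty":0,"tz":0,"rx":0,"ry":0,"rz":0}]' 0.075
python3 go.py .580 .0014 .033 176.3
python3 - <<'E'
from h import *
snap('side','s8.png');snap('top','t8.png')
im=cv2.imread('pics/s8.png')
cv2.imwrite('pics/s8c.png',cv2.resize(im[110:250,240:400],None,fx=4,fy=4,interpolation=cv2.INTER_CUBIC))
E
```

```text
time_s: 16.6
tool_pos: [0.4308, -0.1042, 0.0306]
tool_rot: [180.0, -0.0, 176.3]
force: [-0.0, 0.5, -1.8]
grip_width: 0.0601
time_s: 18.23
tool_pos: [0.5815, 0.0033, 0.1057]
tool_rot: [179.9, 0.0, 176.5]
force: [0.7, 0.3, 0.4]
grip_width: 0.0751
rot [0.1 0.  0.2] rows 1 [0.12 0.04 0.19] | shift [ 0.0013 -0.002   0.0727] rows 2 [ 0.0007 -0.001   0.0364] | t 18.2 [0.5815 0.0033 0.1057] [179.9   0.  176.5] F [0.7 0.3 0.4] w 0.0751
```

View pics/s8c.png

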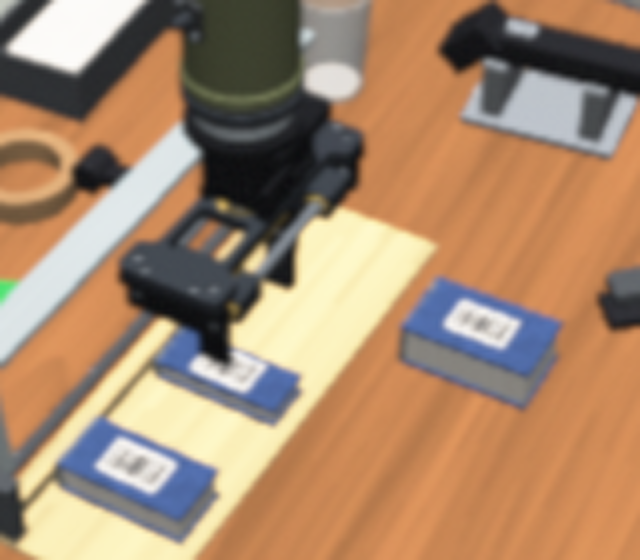

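```bash
python3 -m creep '[{"tx":0,"ty":-0.001,"tz":0.025,"rx":0,"ry":0,"rz":0},{"tx":0,"ty":0,"tz":0.025,"rx":0,"ry":0,"rz":0},{"tx":0,"ty":0,"tz":0.023,"rx":0,"ry":0,"rz":0},{"tx":0,"ty":0,"tz":0,"rx":0,"ry":0,"rz":0},{"tx":0,"ty":0,"tz":0,"rx":0,"ry":0,"rz":0}]'
python3 -m creep '[{"tx":0,"ty":0,"tz":0,"rx":0,"ry":0,"rz":0},{"tx":0,"ty":0,"tz":0,"rx":0,"ry":0,"rz":0},{"tx":0,"ty":0,"tz":0,"rx":0,"ry":0,"rz":0},{"tx":0,"ty":0,"tz":0,"rx":0,"ry":0,"rz":0},{"tx":0,"ty":0,"tz":0,"rx":0,"ry":0,"rz":0},{"tx":0,"ty":0,"tz":0,"rx":0,"ry":0,"rz":0}]' 0.03 15
```

```text
time_s: 18.95
tool_pos: [0.58, -0.0006, 0.0334]
tool_rot: [-180.0, 0.0, 176.3]
force: [-0.0, 0.3, 0.6]
grip_width: 0.075
time_s: 19.7
tool_pos: [0.5801, 0.0003, 0.0328]
tool_rot: [180.0, -0.0, 176.3]
force: [-0.5, 1.0, 1.0]
grip_width: 0.0401
```

```bash
python3 -m creep '[{"tx":0,"ty":0,"tz":-0.005,"rx":0,"ry":0,"rz":0},{"tx":0.01,"ty":0,"tz":-0.002,"rx":0,"ry":0,"rz":0},{"tx":0.02,"ty":0,"tz":0,"rx":0,"ry":0,"rz":0},{"tx":0.02,"ty":0,"tz":0,"rx":0,"ry":0,"rz":0},{"tx":0.02,"ty":0,"tz":0,"rx":0,"ry":0,"rz":0},{"tx":0.02,"ty":0,"tz":0,"rx":0,"ry":0,"rz":0},{"tx":0.02,"ty":0,"tz":0,"rx":0,"ry":0,"rz":0},{"tx":0.02,"ty":0,"tz":0,"rx":0,"ry":0,"rz":0},{"tx":0.01,"ty":0,"tz":0,"rx":0,"ry":0,"rz":0},{"tx":0,"ty":0,"tz":0.004,"rx":0,"ry":0,"rz":0},{"tx":0,"ty":0,"tz":0.004,"rx":0,"ry":0,"rz":0},{"tx":0,"ty":0,"tz":0.002,"rx":0,"ry":0,"rz":0},{"tx":0,"ty":0,"tz":0,"rx":0,"ry":0,"rz":0}]'
python3 -m creep '[{"tx":0,"ty":0,"tz":0,"rx":0,"ry":0,"rz":0},{"tx":0,"ty":0,"tz":0,"rx":0,"ry":0,"rz":0},{"tx":0,"ty":0,"tz":0,"rx":0,"ry":0,"rz":0},{"tx":0,"ty":0,"tz":-0.025,"rx":0,"ry":0,"rz":0},{"tx":0,"ty":0,"tz":-0.025,"rx":0,"ry":0,"rz":0},{"tx":0,"ty":0,"tz":-0.025,"rx":0,"ry":0,"rz":0},{"tx":0,"ty":0,"tz":0,"rx":0,"ry":0,"rz":0}]' 0.078
python3 go.py .587 .1155 .1 176.3
python3 - <<'E'
from h import *
snap('side','s9.png')
im=cv2.imread('pics/s9.png')
cv2.imwrite('pics/s9c.png',cv2.resize(im[130:270,240:400],None,fx=4,fy=4,interpolation=cv2.INTER_CUBIC))
E
```

```text
time_s: 21.32
tool_pos: [0.4405, 0.0092, 0.0294]
tool_rot: [180.0, -0.0, 176.3]
force: [0.6, 0.2, -1.9]
grip_width: 0.0402
time_s: 22.2
tool_pos: [0.442, 0.0089, 0.1065]
tool_rot: [-179.9, 0.2, 176.3]
force: [-0.2, -0.4, -0.5]
grip_width: 0.0778
rot [-0.1  0.2  0. ] rows 1 [-0.06  0.25  0.02] | shift [-0.1378  0.1157  0.0065] rows 5 [-0.0276  0.0231  0.0013] | t 22.2 [0.442  0.0089 0.1065] [-179.9    0.2  176.3] F [-0.2 -0.4 -0.5] w 0.0778
```

View pics/s9c.png

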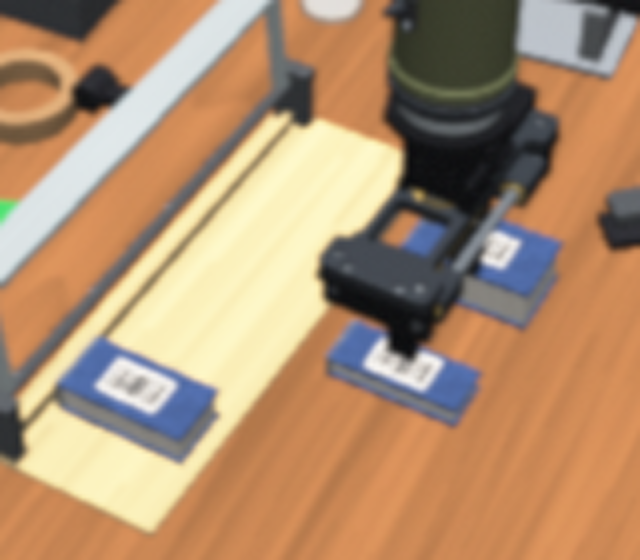

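```bash
python3 -m creep '[{"tx":-0.0275,"ty":0.023,"tz":0,"rx":0,"ry":0,"rz":0},{"tx":-0.0275,"ty":0.023,"tz":0,"rx":0,"ry":0,"rz":0},{"tx":-0.0275,"ty":0.023,"tz":0,"rx":0,"ry":0,"rz":0},{"tx":-0.0275,"ty":0.023,"tz":0,"rx":0,"ry":0,"rz":0},{"tx":-0.0275,"ty":0.023,"tz":0,"rx":0,"ry":0,"rz":0},{"tx":0,"ty":0,"tz":0.02,"rx":0,"ry":0,"rz":0},{"tx":0,"ty":0,"tz":0.025,"rx":0,"ry":0,"rz":0},{"tx":0,"ty":0,"tz":0.0265,"rx":0,"ry":0,"rz":0},{"tx":0,"ty":0,"tz":0,"rx":0,"ry":0,"rz":0},{"tx":0,"ty":0,"tz":0,"rx":0,"ry":0,"rz":0}]'
python3 -m creep '[{"tx":0,"ty":0,"tz":0,"rx":0,"ry":0,"rz":0},{"tx":0,"ty":0,"tz":0,"rx":0,"ry":0,"rz":0},{"tx":0,"ty":0,"tz":0,"rx":0,"ry":0,"rz":0},{"tx":0,"ty":0,"tz":0,"rx":0,"ry":0,"rz":0},{"tx":0,"ty":0,"tz":0,"rx":0,"ry":0,"rz":0},{"tx":0,"ty":0,"tz":0,"rx":0,"ry":0,"rz":0}]' 0.03 15
```

```text
time_s: 23.5
tool_pos: [0.5834, 0.1142, 0.0317]
tool_rot: [-179.9, -0.2, 176.3]
force: [-0.3, -0.5, -0.6]
grip_width: 0.0778
time_s: 24.25
tool_pos: [0.585, 0.1151, 0.0333]
tool_rot: [-180.0, -0.0, 176.3]
force: [0.2, 0.5, 0.5]
grip_width: 0.05
```

Gripped at 50 mm (medium). Draw out.

```bash
python3 -m creep '[{"tx":0,"ty":0,"tz":-0.005,"rx":0,"ry":0,"rz":0},{"tx":0.01,"ty":0,"tz":-0.002,"rx":0,"ry":0,"rz":0},{"tx":0.02,"ty":0,"tz":0,"rx":0,"ry":0,"rz":0},{"tx":0.02,"ty":0,"tz":0,"rx":0,"ry":0,"rz":0},{"tx":0.02,"ty":0,"tz":0,"rx":0,"ry":0,"rz":0},{"tx":0.02,"ty":0,"tz":0,"rx":0,"ry":0,"rz":0},{"tx":0.02,"ty":0,"tz":0,"rx":0,"ry":0,"rz":0},{"tx":0.02,"ty":0,"tz":0,"rx":0,"ry":0,"rz":0},{"tx":0.01,"ty":0,"tz":0,"rx":0,"ry":0,"rz":0},{"tx":0,"ty":0,"tz":0.004,"rx":0,"ry":0,"rz":0},{"tx":0,"ty":0,"tz":0.004,"rx":0,"ry":0,"rz":0},{"tx":0,"ty":0,"tz":0.002,"rx":0,"ry":0,"rz":0},{"tx":0,"ty":0,"tz":0,"rx":0,"ry":0,"rz":0}]'
python3 -m creep '[{"tx":0,"ty":0,"tz":0,"rx":0,"ry":0,"rz":0},{"tx":0,"ty":0,"tz":0,"rx":0,"ry":0,"rz":0},{"tx":0,"ty":0,"tz":0,"rx":0,"ry":0,"rz":0},{"tx":0,"ty":0,"tz":-0.025,"rx":0,"ry":0,"rz":0},{"tx":0,"ty":0,"tz":-0.03,"rx":0,"ry":0,"rz":0},{"tx":0,"ty":0,"tz":-0.03,"rx":0,"ry":0,"rz":0},{"tx":0,"ty":0,"tz":-0.03,"rx":0,"ry":0,"rz":0},{"tx":0,"ty":0,"tz":-0.03,"rx":0,"ry":0,"rz":0},{"tx":0,"ty":0,"tz":0,"rx":0,"ry":0,"rz":0}]' 0.078
python3 go.py .509 -.39 .20 2.1
python3 - <<'E'
from h import *
snap('side','s10.png')
E
```

```text
time_s: 25.88
tool_pos: [0.4454, 0.124, 0.0299]
tool_rot: [180.0, -0.0, 176.3]
force: [0.5, -0.2, -1.7]
grip_width: 0.0498
time_s: 27.0
tool_pos: [0.4469, 0.1244, 0.1775]
tool_rot: [-180.0, 0.3, 176.3]
force: [0.4, 0.4, 0.2]
grip_width: 0.0776
rot [  0.4   0.  174.2] rows 20 [0.02 0.   8.71] | shift [ 0.0432  0.5163 -0.0225] rows 13 [ 0.0033  0.0397 -0.0017] | t 27.0 [0.4469 0.1244 0.1775] [-180.     0.3  176.3] F [0.4 0.4 0.2] w 0.0776
```

View pics/s10.png

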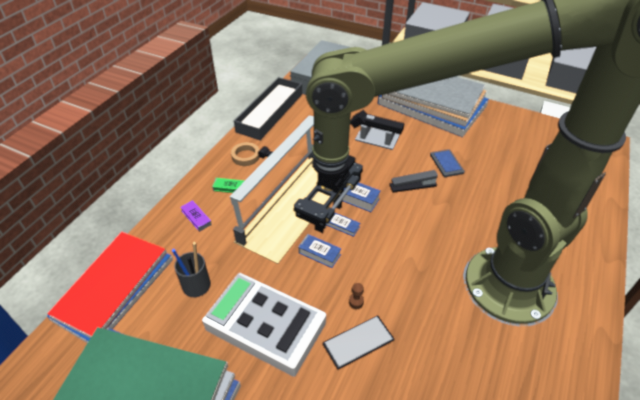

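```bash
python3 -m creep '[{"tx":0,"ty":0,"tz":-0.004,"rx":0,"ry":0,"rz":10.2},{"tx":0,"ty":0,"tz":-0.004,"rx":0,"ry":0,"rz":10.2},{"tx":0,"ty":0,"tz":-0.004,"rx":0,"ry":0,"rz":10.2},{"tx":0,"ty":0,"tz":-0.004,"rx":0,"ry":0,"rz":10.2},{"tx":0,"ty":0,"tz":-0.004,"rx":0,"ry":0,"rz":10.2},{"tx":0,"ty":0,"tz":-0.004,"rx":0,"ry":0,"rz":10.2},{"tx":0,"ty":0,"tz":-0.004,"rx":0,"ry":0,"rz":10.2},{"tx":0,"ty":0,"tz":-0.004,"rx":0,"ry":0,"rz":10.2},{"tx":0,"ty":0,"tz":-0.004,"rx":0,"ry":0,"rz":10.2},{"tx":0,"ty":0,"tz":-0.004,"rx":0,"ry":0,"rz":10.2},{"tx":0,"ty":0,"tz":-0.004,"rx":0,"ry":0,"rz":10.2},{"tx":0,"ty":0,"tz":-0.004,"rx":0,"ry":0,"rz":10.2},{"tx":0,"ty":0,"tz":-0.004,"rx":0,"ry":0,"rz":10.2},{"tx":0,"ty":0,"tz":-0.004,"rx":0,"ry":0,"rz":10.2},{"tx":0,"ty":0,"tz":-0.004,"rx":0,"ry":0,"rz":10.2},{"tx":0,"ty":0,"tz":-0.004,"rx":0,"ry":0,"rz":10.2},{"tx":0,"ty":0,"tz":-0.004,"rx":0,"ry":0,"rz":11}]' || true
python3 go.py .44 -.39 .25 2.1
```

```text
rot [2.000e-01 1.000e-01 1.742e+02] rows 20 [0.01 0.   8.71] | shift [-0.0247  0.5134 -0.0741] rows 13 [-0.0019  0.0395 -0.0057] | t 27.1 [0.4458 0.124  0.1759] [-1.800e+02  1.000e-01  1.763e+02] F [-0.4 -0.3 -1.3] w 0.0785out of range: a turn must lie within [-10.7, 10.7]
```

```bash
python3 -m creep '[{"tx":0,"ty":0,"tz":-0.004,"rx":0,"ry":0,"rz":10.2},{"tx":0,"ty":0,"tz":-0.004,"rx":0,"ry":0,"rz":10.2},{"tx":0,"ty":0,"tz":-0.004,"rx":0,"ry":0,"rz":10.2},{"tx":0,"ty":0,"tz":-0.004,"rx":0,"ry":0,"rz":10.2},{"tx":0,"ty":0,"tz":-0.004,"rx":0,"ry":0,"rz":10.2},{"tx":0,"ty":0,"tz":-0.004,"rx":0,"ry":0,"rz":10.2},{"tx":0,"ty":0,"tz":-0.004,"rx":0,"ry":0,"rz":10.2},{"tx":0,"ty":0,"tz":-0.004,"rx":0,"ry":0,"rz":10.2},{"tx":0,"ty":0,"tz":-0.004,"rx":0,"ry":0,"rz":10.2},{"tx":0,"ty":0,"tz":-0.004,"rx":0,"ry":0,"rz":10.2},{"tx":0,"ty":0,"tz":-0.004,"rx":0,"ry":0,"rz":10.2},{"tx":0,"ty":0,"tz":-0.004,"rx":0,"ry":0,"rz":10.2},{"tx":0,"ty":0,"tz":-0.004,"rx":0,"ry":0,"rz":10.2},{"tx":0,"ty":0,"tz":-0.004,"rx":0,"ry":0,"rz":10.2},{"tx":0,"ty":0,"tz":-0.004,"rx":0,"ry":0,"rz":10.2},{"tx":0,"ty":0,"tz":-0.004,"rx":0,"ry":0,"rz":10.2},{"tx":0,"ty":0,"tz":-0.004,"rx":0,"ry":0,"rz":10.2}]'
python3 go.py .44 -.39 .25 2.1
```

```text
time_s: 29.18
tool_pos: [0.4445, 0.1238, 0.2418]
tool_rot: [-180.0, 0.1, 2.6]
force: [-0.1, -0.8, -0.0]
grip_width: 0.0781
rot [-0.   0.1  0.5] rows 1 [-0.    0.15  0.5 ] | shift [-0.0233  0.5133 -0.0082] rows 13 [-0.0018  0.0395 -0.0006] | t 29.2 [0.4445 0.1238 0.2418] [-1.8e+02  1.0e-01  2.6e+00] F [-0.1 -0.8 -0. ] w 0.0781
```

```bash
python3 -m creep '[{"tx":0,"ty":0.0395,"tz":0,"rx":0,"ry":0,"rz":0.5},{"tx":-0.0019,"ty":0.0395,"tz":0,"rx":0,"ry":0,"rz":0},{"tx":-0.0019,"ty":0.0395,"tz":0,"rx":0,"ry":0,"rz":0},{"tx":-0.0019,"ty":0.0395,"tz":0,"rx":0,"ry":0,"rz":0},{"tx":-0.0019,"ty":0.0395,"tz":0,"rx":0,"ry":0,"rz":0},{"tx":-0.0019,"ty":0.0395,"tz":0,"rx":0,"ry":0,"rz":0},{"tx":-0.0019,"ty":0.0395,"tz":0,"rx":0,"ry":0,"rz":0},{"tx":-0.0019,"ty":0.0395,"tz":0,"rx":0,"ry":0,"rz":0},{"tx":-0.0019,"ty":0.0395,"tz":0,"rx":0,"ry":0,"rz":0},{"tx":-0.0019,"ty":0.0395,"tz":0,"rx":0,"ry":0,"rz":0},{"tx":-0.0019,"ty":0.0395,"tz":0,"rx":0,"ry":0,"rz":0},{"tx":-0.0019,"ty":0.0395,"tz":0,"rx":0,"ry":0,"rz":0},{"tx":-0.0019,"ty":0.0395,"tz":0,"rx":0,"ry":0,"rz":0},{"tx":0,"ty":0,"tz":0,"rx":0,"ry":0,"rz":0},{"tx":0,"ty":0,"tz":0,"rx":0,"ry":0,"rz":0},{"tx":0,"ty":0,"tz":0,"rx":0,"ry":0,"rz":0}]'
python3 go.py .509 -.39 .16 2.1
python3 - <<'E'
from h import *
snap('wrist','w11.png');snap('top','t11.png')
E
```

```text
time_s: 31.18
tool_pos: [0.4451, -0.3884, 0.2428]
tool_rot: [-180.0, 0.0, 2.6]
force: [0.6, 1.3, 0.2]
grip_width: 0.0779
rot [-0.   0.   0.5] rows 1 [-0.05  0.03  0.46] | shift [0.0638 0.004  0.0828] rows 3 [0.0213 0.0013 0.0276] | t 31.2 [ 0.4451 -0.3884  0.2428] [-180.     0.     2.6] F [0.6 1.3 0.2] w 0.0779
```

View pics/w11.png

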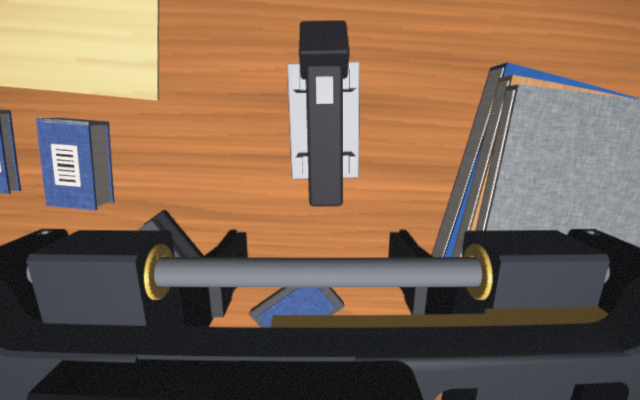

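View pics/t11.png

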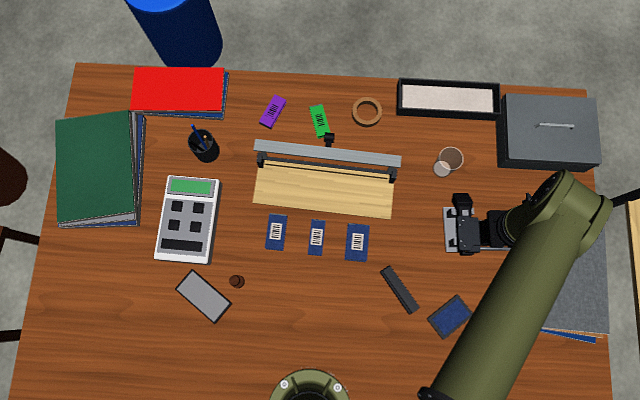

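```bash
python3 - <<'E'
from fit import *
c=env.read_camera('wrist')
print('rear',at(c,(325.5,204.5),.078).round(4),'mid@row72',at(c,(325,72),.078).round(4))
for uv in [(288,63),(359,63),(292,178),(358,178)]: print(at(c,uv,.004).round(4))
obs=[(c,(-.08,0,.078),(325.5,204.5)),(c,(.045,0,.078),(325,72))]
print(fit(obs,[.5,-.39,0]))
print(proj(c,W([.5085,-.39,.036],[(0,0,.078),(-.08,.017,.078),(-.08,-.017,.078),(-.065,.04,.004),(.065,-.04,.004),(.042,.024,.058)])).round(1))
t=env.read_camera('top')
for n,uv,h in [('med',(276,232),.027),('slim',(317,236.5),.018),('thick',(357.5,242),.036)]: print(n,at(t,uv,h).round(4))
E
```

```text
rear [ 0.4318 -0.3977  0.078 ] mid@row72 [ 0.5547 -0.391   0.078 ]
[ 0.5721 -0.3508  0.004 ]
[ 0.5757 -0.4294  0.004 ]
[ 0.4427 -0.3586  0.004 ]
[ 0.4463 -0.438   0.004 ]
(array([ 0.51053951, -0.39340898,  0.05490524]), array([[ 0.01072826,  1.1371146 ],
       [-0.00873487, -0.93800147]]))
[[321.4 124.6]
 [303.3 207.3]
 [337.6 207.6]
 [286.8 178.3]
 [357.4  63.7]
 [296.7  79.2]]
med [0.4664 0.1224 0.027 ]
slim [0.4616 0.0078 0.018 ]
thick [ 0.45   -0.1045  0.036 ]
```

```bash
python3 go.py .509 -.3925 .13 3.3
```

```text
rot [ 0.  -0.  -0.8] rows 1 [ 0.02 -0.01 -0.81] | shift [0.0638 0.0068 0.1135] rows 4 [0.016  0.0017 0.0284] | t 31.4 [ 0.4449 -0.3893  0.2435] [180.   -0.    2.5] F [-0.6  0.1 -0.1] w 0.0782
```

```bash
python3 -m creep '[{"tx":0.016,"ty":0.0017,"tz":0.028,"rx":0,"ry":0,"rz":-0.8},{"tx":0.016,"ty":0.0017,"tz":0.028,"rx":0,"ry":0,"rz":0},{"tx":0.016,"ty":0.0017,"tz":0.028,"rx":0,"ry":0,"rz":0},{"tx":0.016,"ty":0.0017,"tz":0.028,"rx":0,"ry":0,"rz":0},{"tx":0,"ty":0,"tz":0,"rx":0,"ry":0,"rz":0},{"tx":0,"ty":0,"tz":0,"rx":0,"ry":0,"rz":0},{"tx":0,"ty":0,"tz":0,"rx":0,"ry":0,"rz":0}]'
python3 go.py .509 -.3925 .07 3.3
python3 - <<'E'
from h import *
c=snap('wrist','w12.png');snap('side','s12.png')
im=cv2.imread('pics/s12.png')
cv2.imwrite('pics/s12c.png',cv2.resize(im[60:180,300:440],None,fx=4,fy=4,interpolation=cv2.INTER_CUBIC))
T=env.get_obs()['tool_pos']; print(proj(c,[T+[0,0,-.052],T+[.09,.005,-.052],T+[.05,.003,-.052]]).round(1))
E
```

```text
time_s: 32.25
tool_pos: [0.509, -0.3943, 0.1331]
tool_rot: [179.9, -0.1, 3.2]
force: [-0.1, 0.5, -0.2]
grip_width: 0.0779
rot [ 0.1 -0.1 -0.1] rows 1 [ 0.13 -0.09 -0.11] | shift [ 0.0001 -0.0018  0.0631] rows 2 [ 0.0001 -0.0009  0.0315] | t 32.2 [ 0.509  -0.3943  0.1331] [ 1.799e+02 -1.000e-01  3.200e+00] F [-0.1  0.5 -0.2] w 0.0779
[[316.5 231.5]
 [316.5  80.7]
 [316.1 151.9]]
```

View pics/w12.png

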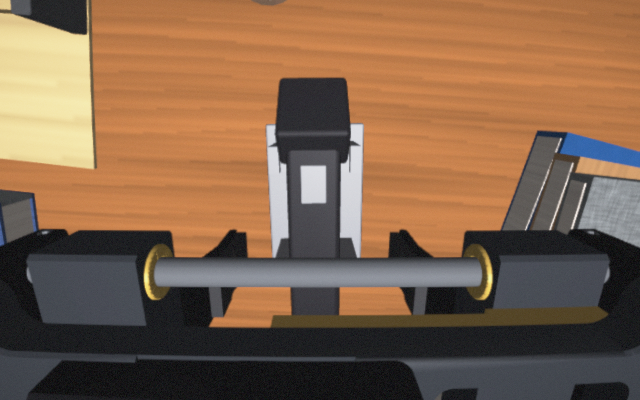

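View pics/s12c.png

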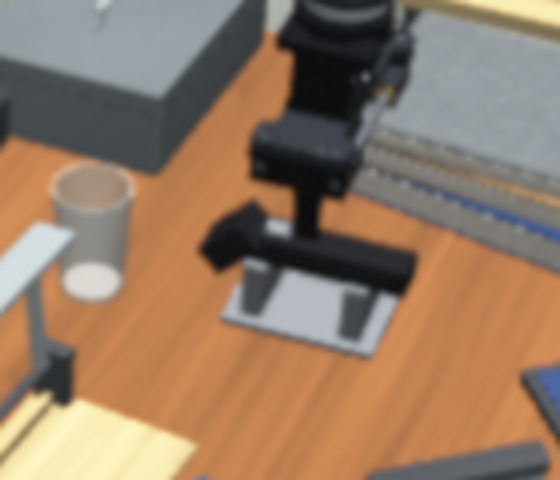

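```bash
python3 -m creep '[{"tx":0,"ty":-0.001,"tz":0.025,"rx":0,"ry":0,"rz":0},{"tx":0,"ty":0,"tz":0.02,"rx":0,"ry":0,"rz":0},{"tx":0,"ty":0,"tz":0.018,"rx":0,"ry":0,"rz":0},{"tx":0,"ty":0,"tz":0,"rx":0,"ry":0,"rz":0},{"tx":0,"ty":0,"tz":0,"rx":0,"ry":0,"rz":0}]'
python3 -m creep '[{"tx":0,"ty":0,"tz":0,"rx":0,"ry":0,"rz":0},{"tx":0,"ty":0,"tz":0,"rx":0,"ry":0,"rz":0},{"tx":0,"ty":0,"tz":0,"rx":0,"ry":0,"rz":0},{"tx":0,"ty":0,"tz":0,"rx":0,"ry":0,"rz":0},{"tx":0,"ty":0,"tz":0,"rx":0,"ry":0,"rz":0},{"tx":0,"ty":0,"tz":0,"rx":0,"ry":0,"rz":0},{"tx":0,"ty":0,"tz":0,"rx":0,"ry":0,"rz":0}]' 0.02 40
```

```text
time_s: 32.98
tool_pos: [0.5092, -0.3927, 0.0687]
tool_rot: [180.0, -0.0, 3.2]
force: [-0.0, 0.5, 0.1]
grip_width: 0.0781
time_s: 33.85
tool_pos: [0.5088, -0.3924, 0.0683]
tool_rot: [-180.0, 0.0, 3.2]
force: [0.2, -0.4, 0.1]
grip_width: 0.0336
```

```bash
python3 -m creep '[{"tx":0,"ty":0,"tz":-0.015,"rx":0,"ry":0,"rz":0},{"tx":0,"ty":0,"tz":-0.025,"rx":0,"ry":0,"rz":0},{"tx":0,"ty":0,"tz":-0.03,"rx":0,"ry":0,"rz":0},{"tx":0,"ty":0,"tz":-0.03,"rx":0,"ry":0,"rz":0},{"tx":0,"ty":0,"tz":-0.02,"rx":0,"ry":0,"rz":0},{"tx":0,"ty":0,"tz":0,"rx":0,"ry":0,"rz":0}]'
python3 - <<'E'
from h import *
c=snap('wrist','w13.png');snap('side','s13.png')
im=cv2.imread('pics/s13.png')
cv2.imwrite('pics/s13c.png',cv2.resize(im[40:160,300:440],None,fx=4,fy=4,interpolation=cv2.INTER_CUBIC))
E
```

```text
time_s: 34.6
tool_pos: [0.5097, -0.393, 0.1903]
tool_rot: [179.9, -0.1, 3.2]
force: [0.3, -0.6, -1.2]
grip_width: 0.0338
```

View pics/s13c.png

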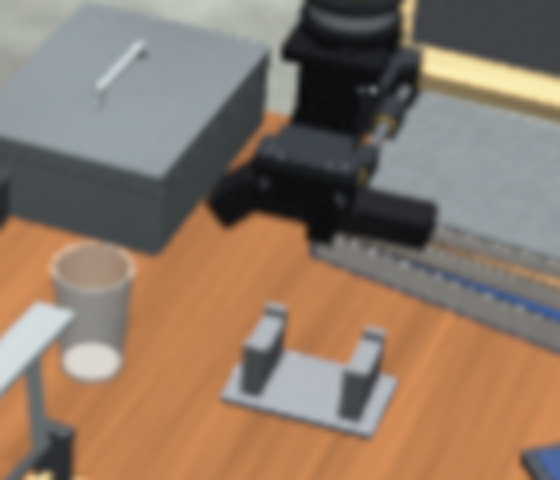

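View pics/w13.png

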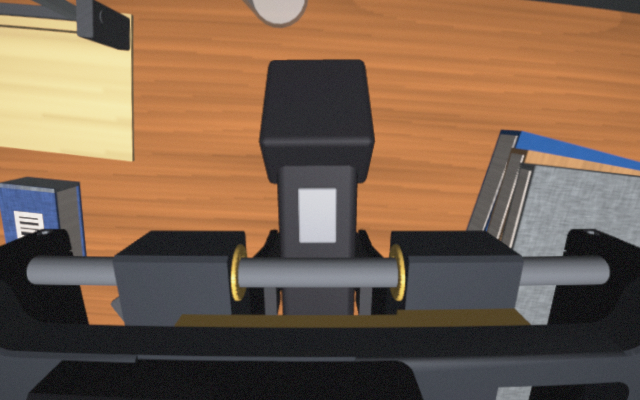

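```bash
python3 -m creep '[{"tx":0,"ty":0,"tz":0,"rx":0,"ry":0,"rz":-9.65},{"tx":0,"ty":0,"tz":0,"rx":0,"ry":0,"rz":-9.65},{"tx":0,"ty":0,"tz":0,"rx":0,"ry":0,"rz":-9.65},{"tx":0,"ty":0,"tz":0,"rx":0,"ry":0,"rz":-9.65},{"tx":0,"ty":0,"tz":0,"rx":0,"ry":0,"rz":-9.65},{"tx":0,"ty":0,"tz":0,"rx":0,"ry":0,"rz":-9.65},{"tx":0,"ty":0,"tz":0,"rx":0,"ry":0,"rz":-9.65},{"tx":0,"ty":0,"tz":0,"rx":0,"ry":0,"rz":-9.65},{"tx":0,"ty":0,"tz":0,"rx":0,"ry":0,"rz":-9.65},{"tx":0,"ty":0,"tz":0,"rx":0,"ry":0,"rz":0}]'
python3 go.py .4515 -.2614 .133 90
```

```text
time_s: 35.95
tool_pos: [0.508, -0.3921, 0.1864]
tool_rot: [-179.9, -0.1, 90.0]
force: [-1.4, -0.0, -1.6]
grip_width: 0.0335
rot [-0.1 -0.1 -0. ] rows 1 [-0.11 -0.12 -0.03] | shift [ 0.1307 -0.0565  0.0534] rows 4 [ 0.0327 -0.0141  0.0134] | t 36.0 [ 0.508  -0.3921  0.1864] [-1.799e+02 -1.000e-01  9.000e+01] F [-1.4 -0.  -1.6] w 0.0335
```

```bash
python3 -m creep '[{"tx":0.026,"ty":-0.0113,"tz":0,"rx":0,"ry":0,"rz":0},{"tx":0.026,"ty":-0.0113,"tz":0,"rx":0,"ry":0,"rz":0},{"tx":0.026,"ty":-0.0113,"tz":0.01,"rx":0,"ry":0,"rz":0},{"tx":0.026,"ty":-0.0113,"tz":0.02,"rx":0,"ry":0,"rz":0},{"tx":0.026,"ty":-0.0113,"tz":0.02,"rx":0,"ry":0,"rz":0},{"tx":0,"ty":0,"tz":0,"rx":0,"ry":0,"rz":0},{"tx":0,"ty":0,"tz":0,"rx":0,"ry":0,"rz":0},{"tx":0,"ty":0,"tz":0,"rx":0,"ry":0,"rz":0}]'
python3 go.py .4515 -.2614 .133 90
python3 - <<'E'
from h import *
c=snap('wrist','w14.png');snap('top','t14.png')
T=env.get_obs()['tool_pos']
E
```

```text
time_s: 36.95
tool_pos: [0.4527, -0.2636, 0.1388]
tool_rot: [179.9, 0.0, 90.0]
force: [-0.5, 0.2, -1.9]
grip_width: 0.0336
rot [ 0.1  0.  -0. ] rows 1 [ 0.07  0.04 -0.04] | shift [ 0.0022 -0.0012  0.0058] rows 1 [ 0.0022 -0.0012  0.0058] | t 37.0 [ 0.4527 -0.2636  0.1388] [179.9   0.   90. ] F [-0.5  0.2 -1.9] w 0.0336
```

View pics/w14.png

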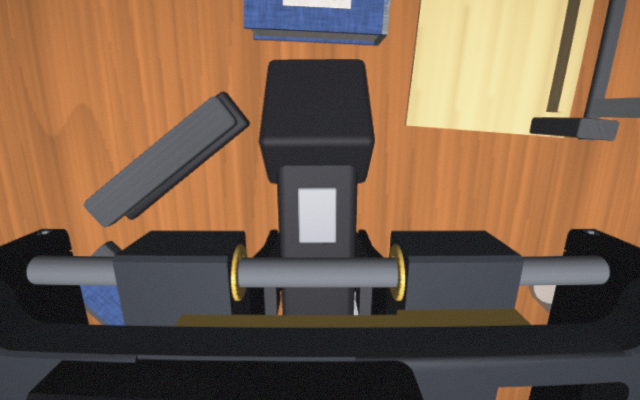

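View pics/t14.png

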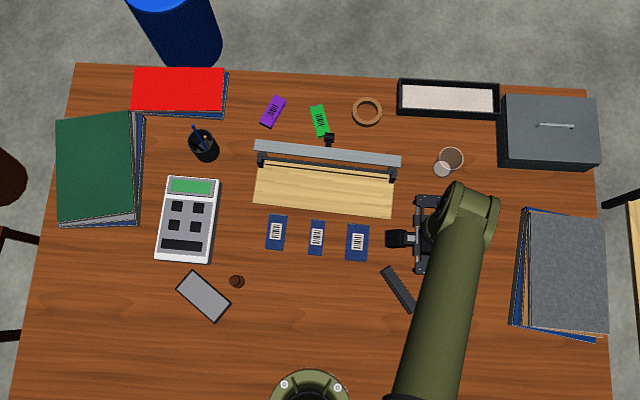

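```bash
python3 - <<'E'
from h import *
c=env.read_camera('wrist')
print([at(c,uv,.036).round(4) for uv in [(316,29),(316,8)]])
t=cv2.imread('pics/t14.png'); cv2.imwrite('pics/t14c.png',cv2.resize(t[205:270,255:385],None,fx=6,fy=6,interpolation=cv2.INTER_CUBIC))
E
```

```text
[array([ 0.4517, -0.1345,  0.036 ]), array([ 0.4517, -0.1211,  0.036 ])]
```

View pics/t14c.png

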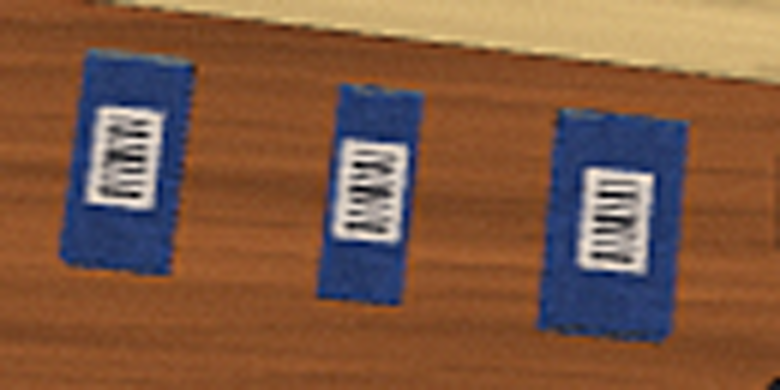

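```bash
python3 -m creep '[{"tx":0.0022,"ty":-0.001,"tz":0.005,"rx":0,"ry":0,"rz":0},{"tx":0,"ty":0,"tz":0,"rx":0,"ry":0,"rz":0},{"tx":0,"ty":0,"tz":0,"rx":0,"ry":0,"rz":0},{"tx":0,"ty":0,"tz":0,"rx":0,"ry":0,"rz":0},{"tx":0,"ty":0,"tz":0,"rx":0,"ry":0,"rz":0},{"tx":0,"ty":0,"tz":0,"rx":0,"ry":0,"rz":0},{"tx":0,"ty":0,"tz":0,"rx":0,"ry":0,"rz":0},{"tx":0,"ty":0,"tz":0,"rx":0,"ry":0,"rz":0},{"tx":0,"ty":0,"tz":0,"rx":0,"ry":0,"rz":0},{"tx":0,"ty":0,"tz":0,"rx":0,"ry":0,"rz":0},{"tx":0,"ty":0,"tz":0,"rx":0,"ry":0,"rz":0},{"tx":0,"ty":0,"tz":0,"rx":0,"ry":0,"rz":0},{"tx":0,"ty":0,"tz":0,"rx":0,"ry":0,"rz":0},{"tx":0,"ty":0,"tz":0,"rx":0,"ry":0,"rz":0},{"tx":0,"ty":0,"tz":0,"rx":0,"ry":0,"rz":0}]'
python3 - <<'E'
from h import *
snap('side','s15.png');t=snap('top','t15.png')
im=cv2.imread('pics/s15.png')
cv2.imwrite('pics/s15c.png',cv2.resize(im[110:270,280:440],None,fx=3.7,fy=3.7,interpolation=cv2.INTER_CUBIC))
print([proj(t,X).round(1).tolist() for X in [(.4515,-.1045,.036),(.461,.007,.018),(.4665,.1222,.027)]])
t=cv2.imread('pics/t15.png'); cv2.imwrite('pics/t15c.png',cv2.resize(t[195:295,255:425],None,fx=4.5,fy=4.5,interpolation=cv2.INTER_CUBIC))
E
```

```text
time_s: 38.98
tool_pos: [0.4511, -0.2603, 0.1332]
tool_rot: [-180.0, 0.0, 90.1]
force: [-1.1, 0.0, -2.7]
grip_width: 0.0336
[[[357.5, 241.4]], [[317.3, 236.7]], [[276.1, 232.0]]]
```

View pics/s15c.png

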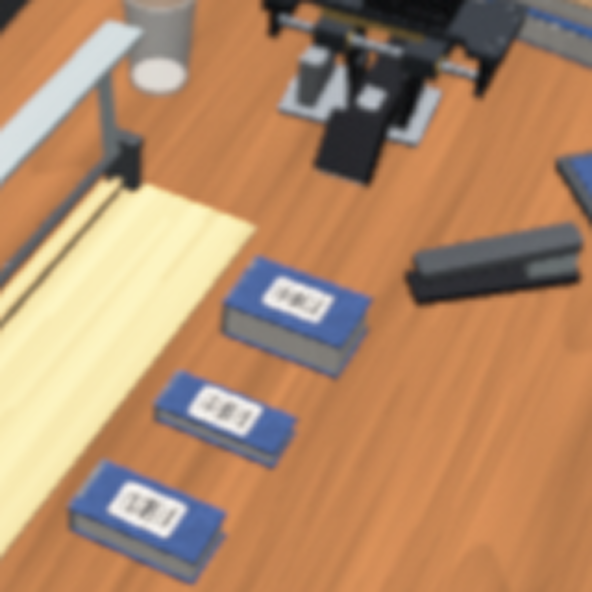

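View pics/t15c.png

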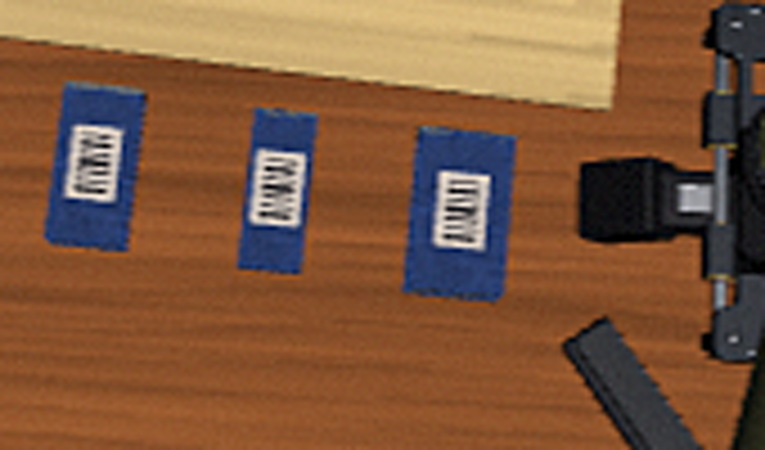

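```bash
python3 -m creep '[{"tx":0.02,"ty":0,"tz":0,"rx":0,"ry":0,"rz":0},{"tx":0.035,"ty":0.0026,"tz":0,"rx":0,"ry":0,"rz":0},{"tx":0.038,"ty":0.0026,"tz":0.0015,"rx":0,"ry":0,"rz":0},{"tx":0.038,"ty":0.0026,"tz":0.0015,"rx":0,"ry":0,"rz":0},{"tx":0.038,"ty":0.0026,"tz":0.0015,"rx":0,"ry":0,"rz":0},{"tx":0.035,"ty":0.0026,"tz":0.0015,"rx":0,"ry":0,"rz":0},{"tx":0.022,"ty":0.0026,"tz":0.0015,"rx":0,"ry":0,"rz":0},{"tx":0,"ty":0,"tz":0,"rx":0,"ry":0,"rz":0},{"tx":0,"ty":0,"tz":0,"rx":0,"ry":0,"rz":0}]'
python3 go.py .4665 -.0345 .124 90
python3 - <<'E'
from h import *
c=snap('wrist','w16.png');t=snap('top','t16.png')
t=cv2.imread('pics/t16.png'); cv2.imwrite('pics/t16c.png',cv2.resize(t[195:295,255:425],None,fx=4.5,fy=4.5,interpolation=cv2.INTER_CUBIC))
E
```

```text
time_s: 40.2
tool_pos: [0.466, -0.0346, 0.1257]
tool_rot: [-180.0, 0.0, 90.1]
force: [0.1, -0.1, -1.8]
grip_width: 0.0335
rot [-0.   0.   0.1] rows 1 [-0.02  0.05  0.09] | shift [0.0001 0.0005 0.0017] rows 1 [0.0001 0.0005 0.0017] | t 40.2 [ 0.466  -0.0346  0.1257] [-180.     0.    90.1] F [ 0.1 -0.1 -1.8] w 0.0335
```

View pics/t16c.png

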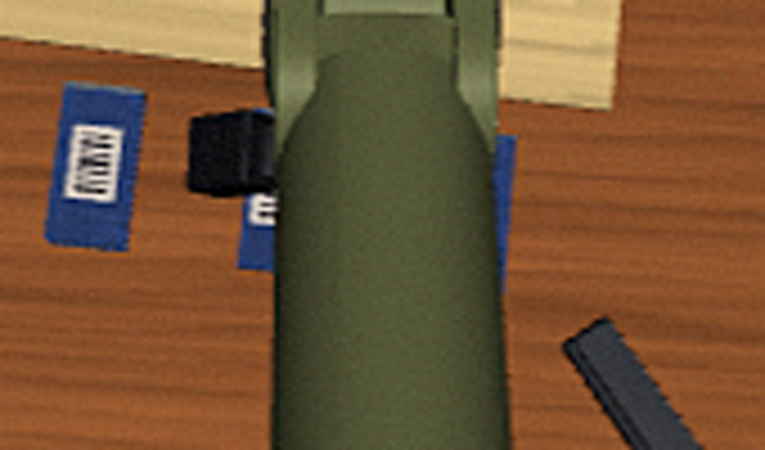

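View pics/w16.png

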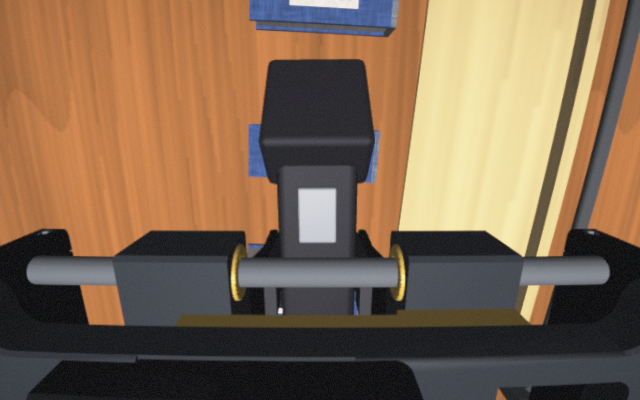

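```bash
python3 - <<'E'
from h import *
c=env.read_camera('wrist')
print([at(c,uv,.027).round(4) for uv in [(323.5,20),(324,6),(251,18),(396,26)]])
t=env.read_camera('top'); print(at(t,(255+(95.5)/4.5-.4,195+163.5/4.5-.4),.027))
E
```

```text
[array([0.4703, 0.0983, 0.027 ]), array([0.4706, 0.107 , 0.027 ]), array([0.4213, 0.0997, 0.027 ]), array([0.5196, 0.0949, 0.027 ])]
[0.46933728 0.12315138 0.027     ]
```

```bash
python3 -m creep '[{"tx":0,"ty":0.0035,"tz":0.001,"rx":0,"ry":0,"rz":0},{"tx":0,"ty":0,"tz":0,"rx":0,"ry":0,"rz":0},{"tx":0,"ty":0,"tz":0,"rx":0,"ry":0,"rz":0},{"tx":0,"ty":0,"tz":0,"rx":0,"ry":0,"rz":0},{"tx":0,"ty":0,"tz":0,"rx":0,"ry":0,"rz":0},{"tx":0,"ty":0,"tz":0,"rx":0,"ry":0,"rz":0},{"tx":0,"ty":0,"tz":0,"rx":0,"ry":0,"rz":0},{"tx":0,"ty":0,"tz":0,"rx":0,"ry":0,"rz":0},{"tx":0,"ty":0,"tz":0,"rx":0,"ry":0,"rz":0},{"tx":0,"ty":0,"tz":0,"rx":0,"ry":0,"rz":0},{"tx":0,"ty":0,"tz":0,"rx":0,"ry":0,"rz":0},{"tx":0,"ty":0,"tz":0,"rx":0,"ry":0,"rz":0},{"tx":0,"ty":0,"tz":0,"rx":0,"ry":0,"rz":0},{"tx":0,"ty":0,"tz":0,"rx":0,"ry":0,"rz":0},{"tx":0,"ty":0,"tz":0,"rx":0,"ry":0,"rz":0}]'
python3 - <<'E'
from h import *
snap('side','s17.png');t=snap('top','t17.png')
a=cv2.imread('pics/t17.png')[195:295,255:425];b=cv2.imread('pics/s17.png')[130:280,260:420]
cv2.imwrite('pics/ts17.png',np.vstack([cv2.resize(a,(476,280)),cv2.resize(b,(476,318))]))
E
python3 go.py .4615 -.1497 .115 90
```

```text
time_s: 42.28
tool_pos: [0.4699, -0.0343, 0.1247]
tool_rot: [-180.0, 0.0, 90.1]
force: [0.4, 0.5, -2.3]
grip_width: 0.034
rot [-0.   0.   0.1] rows 1 [-0.    0.01  0.08] | shift [-0.1154 -0.0084  0.0097] rows 3 [-0.0385 -0.0028  0.0032] | t 42.4 [ 0.4699 -0.0343  0.1247] [-180.     0.    90.1] F [-0.3 -0.3 -1.8] w 0.0338
```

View pics/ts17.png

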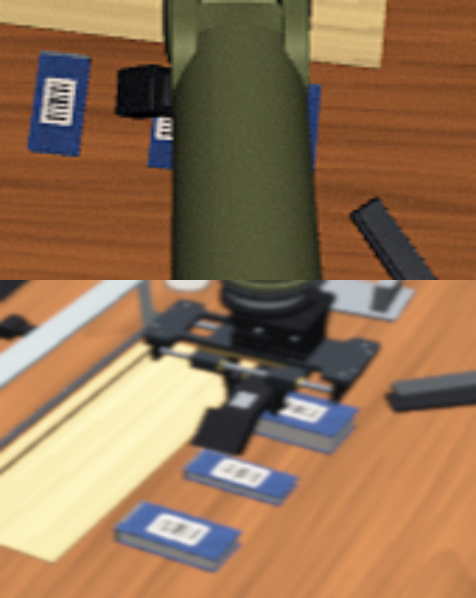

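```bash
python3 -m creep '[{"tx":-0.025,"ty":-0.002,"tz":0,"rx":0,"ry":0,"rz":0},{"tx":-0.032,"ty":-0.002,"tz":0.002,"rx":0,"ry":0,"rz":0},{"tx":-0.032,"ty":-0.002,"tz":0.002,"rx":0,"ry":0,"rz":0},{"tx":-0.025,"ty":-0.002,"tz":0.003,"rx":0,"ry":0,"rz":0},{"tx":0,"ty":0,"tz":0.002,"rx":0,"ry":0,"rz":0},{"tx":0,"ty":0,"tz":0,"rx":0,"ry":0,"rz":0},{"tx":0,"ty":0,"tz":0,"rx":0,"ry":0,"rz":0}]'
python3 go.py .462 -.1487 .115 90
python3 - <<'E'
from h import *
c=snap('wrist','w18.png');t=snap('top','t18.png')
a=cv2.imread('pics/t18.png')[195:295,255:425]
cv2.imwrite('pics/t18c.png',cv2.resize(a,None,fx=4.5,fy=4.5,interpolation=cv2.INTER_CUBIC))
E
```

```text
time_s: 43.25
tool_pos: [0.4623, -0.147, 0.1158]
tool_rot: [180.0, -0.0, 90.2]
force: [0.1, -0.5, -1.8]
grip_width: 0.0338
rot [ 0.  -0.   0.2] rows 1 [ 0.01 -0.01  0.2 ] | shift [-0.0017 -0.0003  0.0008] rows 1 [-0.0017 -0.0003  0.0008] | t 43.2 [ 0.4623 -0.147   0.1158] [180.   -0.   90.2] F [ 0.1 -0.5 -1.8] w 0.0338
```

View pics/t18c.png

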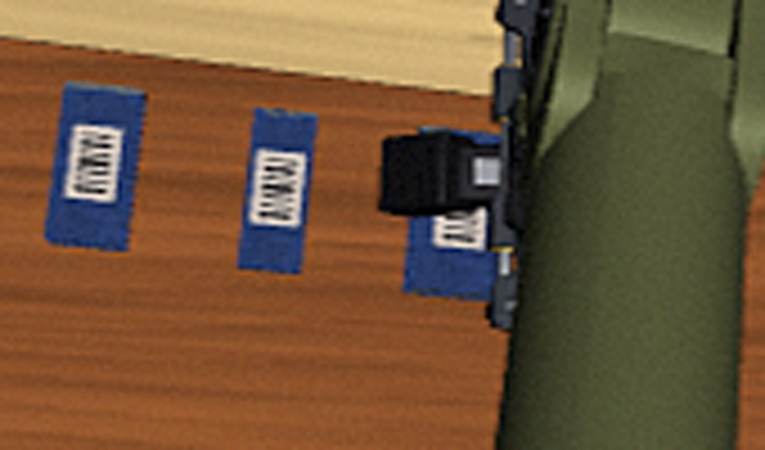

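View pics/w18.png

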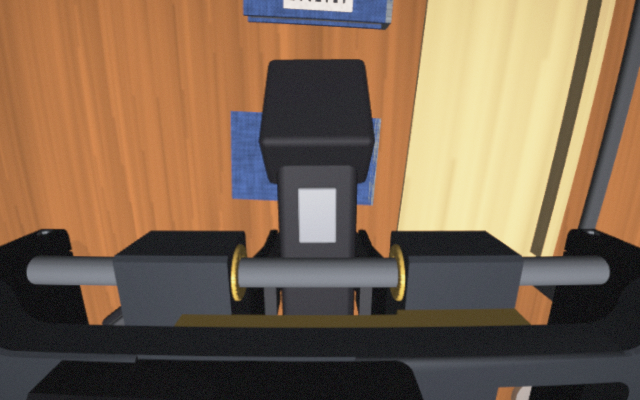

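Aligned (label centre at about col 318, scanner at 317). Hold.

```bash
python3 -m creep '[{"tx":-0.0015,"ty":0.0005,"tz":0.0005,"rx":0,"ry":0,"rz":0},{"tx":0,"ty":0,"tz":0,"rx":0,"ry":0,"rz":0},{"tx":0,"ty":0,"tz":0,"rx":0,"ry":0,"rz":0},{"tx":0,"ty":0,"tz":0,"rx":0,"ry":0,"rz":0},{"tx":0,"ty":0,"tz":0,"rx":0,"ry":0,"rz":0},{"tx":0,"ty":0,"tz":0,"rx":0,"ry":0,"rz":0},{"tx":0,"ty":0,"tz":0,"rx":0,"ry":0,"rz":0},{"tx":0,"ty":0,"tz":0,"rx":0,"ry":0,"rz":0},{"tx":0,"ty":0,"tz":0,"rx":0,"ry":0,"rz":0},{"tx":0,"ty":0,"tz":0,"rx":0,"ry":0,"rz":0},{"tx":0,"ty":0,"tz":0,"rx":0,"ry":0,"rz":0},{"tx":0,"ty":0,"tz":0,"rx":0,"ry":0,"rz":0},{"tx":0,"ty":0,"tz":0,"rx":0,"ry":0,"rz":0},{"tx":0,"ty":0,"tz":0,"rx":0,"ry":0,"rz":0},{"tx":0,"ty":0,"tz":0,"rx":0,"ry":0,"rz":0}]'
python3 - <<'E'
from h import *
t=snap('top','t19.png')
a=cv2.imread('pics/t19.png')[195:295,255:425]
cv2.imwrite('pics/t19c.png',cv2.resize(a,None,fx=4.5,fy=4.5,interpolation=cv2.INTER_CUBIC))
E
```

```text
time_s: 45.22
tool_pos: [0.4626, -0.1498, 0.1152]
tool_rot: [-180.0, 0.0, 90.1]
force: [0.1, -0.9, -2.1]
grip_width: 0.0337
```

View pics/t19c.png

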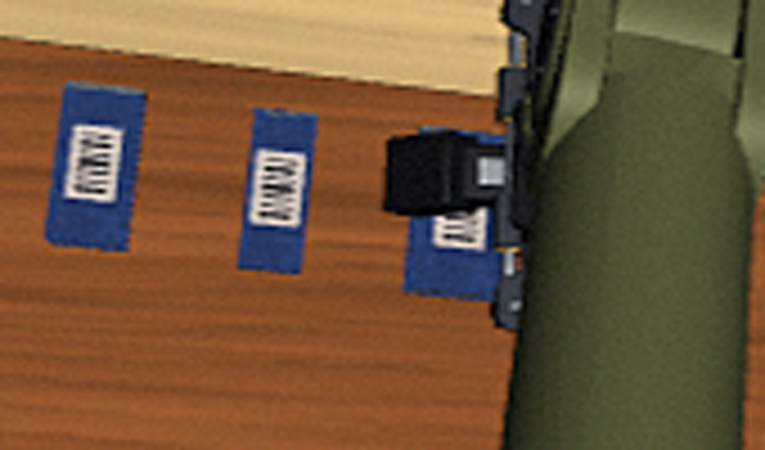

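```bash
python3 go.py .509 -.3925 .185 90; python3 -m creep '[{"tx":-0.02,"ty":0,"tz":-0.02,"rx":0,"ry":0,"rz":0},{"tx":-0.035,"ty":0.005,"tz":-0.025,"rx":0,"ry":0,"rz":0},{"tx":-0.038,"ty":0.01,"tz":-0.025,"rx":0,"ry":0,"rz":0},{"tx":-0.038,"ty":0.01,"tz":0,"rx":0,"ry":0,"rz":0},{"tx":-0.038,"ty":0.01,"tz":0,"rx":0,"ry":0,"rz":0},{"tx":-0.038,"ty":0.01,"tz":0,"rx":0,"ry":0,"rz":0},{"tx":-0.035,"ty":0.0015,"tz":0,"rx":0,"ry":0,"rz":0},{"tx":0,"ty":0,"tz":0,"rx":0,"ry":0,"rz":9.65},{"tx":0,"ty":0,"tz":0,"rx":0,"ry":0,"rz":9.65},{"tx":0,"ty":0,"tz":0,"rx":0,"ry":0,"rz":9.65},{"tx":0,"ty":0,"tz":0,"rx":0,"ry":0,"rz":9.65},{"tx":0,"ty":0,"tz":0,"rx":0,"ry":0,"rz":9.65},{"tx":0,"ty":0,"tz":0,"rx":0,"ry":0,"rz":9.65},{"tx":0,"ty":0,"tz":0,"rx":0,"ry":0,"rz":9.65},{"tx":0,"ty":0,"tz":0,"rx":0,"ry":0,"rz":9.65},{"tx":0,"ty":0,"tz":0,"rx":0,"ry":0,"rz":9.65},{"tx":0,"ty":0,"tz":0,"rx":0,"ry":0,"rz":0},{"tx":0,"ty":0,"tz":0,"rx":0,"ry":0,"rz":0}]'
python3 go.py .509 -.3925 .09 3.2
```

```text
rot [0.  0.  0.1] rows 1 [0.   0.01 0.08] | shift [-0.2427  0.0464 -0.0698] rows 7 [-0.0347  0.0066 -0.01  ] | t 45.3 [ 0.4626 -0.1498  0.1152] [180.    0.   90.1] F [ 0.6  0.1 -2. ] w 0.034
time_s: 47.52
tool_pos: [0.5094, -0.3916, 0.185]
tool_rot: [-180.0, 0.0, 3.4]
force: [0.0, 0.3, -2.3]
grip_width: 0.0333
rot [-0.   0.   0.2] rows 1 [-0.02  0.02  0.2 ] | shift [-0.0004  0.0008  0.095 ] rows 3 [-0.0001  0.0003  0.0317] | t 47.5 [ 0.5094 -0.3916  0.185 ] [-180.     0.     3.4] F [ 0.   0.3 -2.3] w 0.0333
```

```bash
python3 -m creep '[{"tx":0,"ty":0.0008,"tz":0.03,"rx":0,"ry":0,"rz":0.2},{"tx":0,"ty":0,"tz":0.03,"rx":0,"ry":0,"rz":0},{"tx":0,"ty":0,"tz":0.025,"rx":0,"ry":0,"rz":0},{"tx":0,"ty":0,"tz":0,"rx":0,"ry":0,"rz":0},{"tx":0,"ty":0,"tz":0,"rx":0,"ry":0,"rz":0}]'
python3 go.py .509 -.3925 .0693 3.2
python3 - <<'E'
from h import *
c=snap('wrist','w20.png');snap('side','s20.png')
im=cv2.imread('pics/s20.png')
cv2.imwrite('pics/s20c.png',cv2.resize(im[60:180,300:440],None,fx=4,fy=4,interpolation=cv2.INTER_CUBIC))
E
```

```text
time_s: 48.15
tool_pos: [0.5101, -0.393, 0.1014]
tool_rot: [179.9, -0.1, 3.1]
force: [0.7, -0.2, -1.2]
grip_width: 0.0342
rot [ 0.1 -0.1 -0.1] rows 1 [ 0.06 -0.08 -0.13] | shift [-0.0011 -0.0005  0.0321] rows 1 [-0.0011 -0.0005  0.0321] | t 48.1 [ 0.5101 -0.393   0.1014] [ 1.799e+02 -1.000e-01  3.100e+00] F [ 0.7 -0.2 -1.2] w 0.0342
```

View pics/s20c.png

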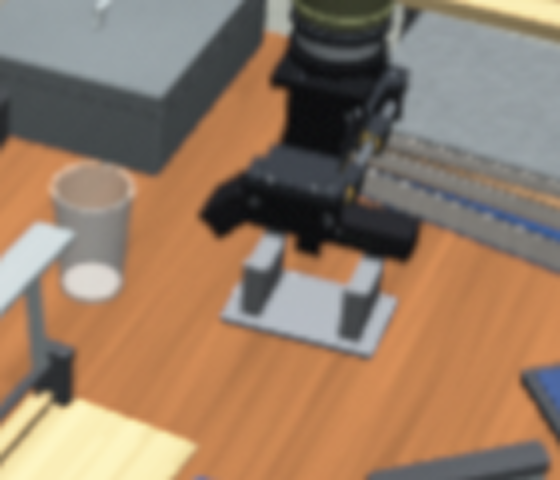

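View pics/w20.png

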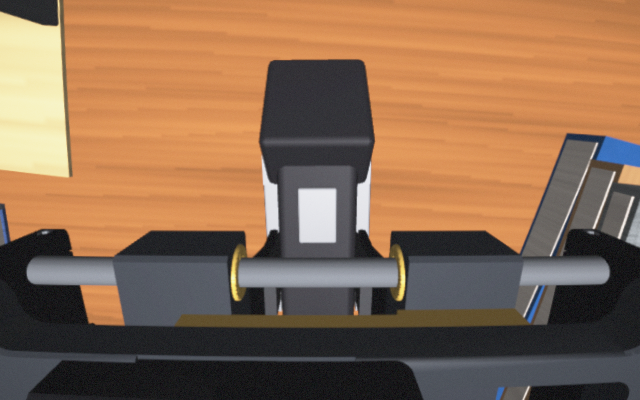

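```bash
python3 -m creep '[{"tx":-0.0005,"ty":-0.0005,"tz":0.012,"rx":0,"ry":0,"rz":0},{"tx":0,"ty":0,"tz":0.01,"rx":0,"ry":0,"rz":0},{"tx":0,"ty":0,"tz":0.006,"rx":0,"ry":0,"rz":0},{"tx":0,"ty":0,"tz":0.003,"rx":0,"ry":0,"rz":0},{"tx":0,"ty":0,"tz":0,"rx":0,"ry":0,"rz":0},{"tx":0,"ty":0,"tz":0,"rx":0,"ry":0,"rz":0},{"tx":0,"ty":0,"tz":0,"rx":0,"ry":0,"rz":0}]'
```

```text
time_s: 49.12
tool_pos: [0.5091, -0.3922, 0.0696]
tool_rot: [180.0, -0.0, 3.0]
force: [0.5, 0.2, -2.5]
grip_width: 0.0336
```

```bash
python3 -m creep '[{"tx":0,"ty":0,"tz":0.0015,"rx":0,"ry":0,"rz":0},{"tx":0,"ty":0,"tz":0,"rx":0,"ry":0,"rz":0},{"tx":0,"ty":0,"tz":0,"rx":0,"ry":0,"rz":0}]'
python3 -m creep '[{"tx":0,"ty":0,"tz":0,"rx":0,"ry":0,"rz":0},{"tx":0,"ty":0,"tz":0,"rx":0,"ry":0,"rz":0},{"tx":0,"ty":0,"tz":0,"rx":0,"ry":0,"rz":0},{"tx":0,"ty":0,"tz":0,"rx":0,"ry":0,"rz":0},{"tx":0,"ty":0,"tz":-0.015,"rx":0,"ry":0,"rz":0},{"tx":0,"ty":0,"tz":-0.03,"rx":0,"ry":0,"rz":0},{"tx":0,"ty":0,"tz":-0.03,"rx":0,"ry":0,"rz":0},{"tx":0,"ty":0,"tz":-0.03,"rx":0,"ry":0,"rz":0},{"tx":-0.02,"ty":0,"tz":-0.03,"rx":0,"ry":0,"rz":0},{"tx":-0.03,"ty":0,"tz":-0.03,"rx":0,"ry":0,"rz":0},{"tx":0,"ty":0,"tz":0,"rx":0,"ry":0,"rz":0},{"tx":0,"ty":0,"tz":0,"rx":0,"ry":0,"rz":0}]' 0.078
python3 - <<'E'
from h import *
c=snap('wrist','w21.png');snap('side','s21.png')
im=cv2.imread('pics/s21.png')
cv2.imwrite('pics/s21c.png',cv2.resize(im[60:180,300:440],None,fx=4,fy=4,interpolation=cv2.INTER_CUBIC))
E
python3 go.py .44 -.1 .23 3
```

```text
time_s: 49.5
tool_pos: [0.5092, -0.3922, 0.0683]
tool_rot: [180.0, -0.0, 3.0]
force: [-0.4, -0.2, 2.6]
grip_width: 0.0337
time_s: 51.0
tool_pos: [0.4594, -0.3944, 0.2331]
tool_rot: [180.0, -0.0, 3.0]
force: [0.7, 0.2, -0.3]
grip_width: 0.078
rot [-0.1  0.   0.1] rows 1 [-0.08  0.04  0.11] | shift [-0.0041 -0.2944  0.0018] rows 8 [-0.0005 -0.0368  0.0002] | t 51.1 [ 0.4595 -0.3938  0.2318] [-179.9    0.     3.1] F [ 0.4 -0.   0.2] w 0.0775
```

View pics/s21c.png

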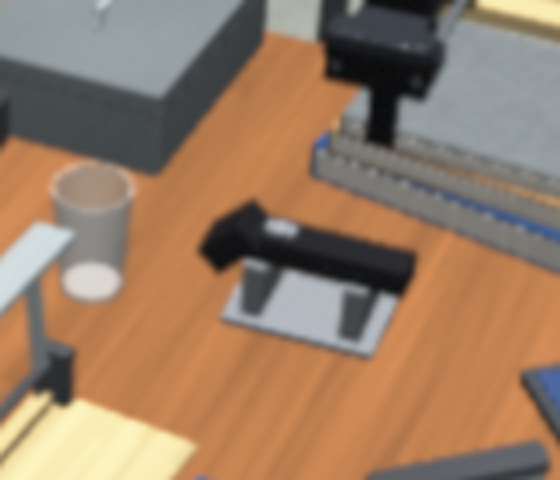

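View pics/w21.png

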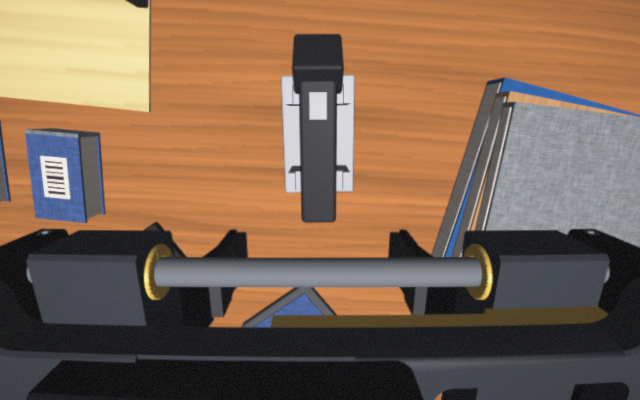

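```bash
python3 -m creep '[{"tx":0,"ty":0,"tz":0,"rx":0,"ry":0,"rz":-9.4},{"tx":0,"ty":0,"tz":0,"rx":0,"ry":0,"rz":-9.4},{"tx":0,"ty":0,"tz":0,"rx":0,"ry":0,"rz":-9.4},{"tx":0,"ty":0,"tz":0,"rx":0,"ry":0,"rz":-9.4},{"tx":0,"ty":0,"tz":0,"rx":0,"ry":0,"rz":-9.4},{"tx":0,"ty":0,"tz":0,"rx":0,"ry":0,"rz":-9.4},{"tx":0,"ty":0,"tz":0,"rx":0,"ry":0,"rz":-9.4},{"tx":0,"ty":0,"tz":0,"rx":0,"ry":0,"rz":-9.4},{"tx":0,"ty":0,"tz":0,"rx":0,"ry":0,"rz":-9.4},{"tx":0,"ty":0,"tz":0,"rx":0,"ry":0,"rz":0}]' 0
python3 go.py .47 .28 .24 88
```

```text
time_s: 52.35
tool_pos: [0.4594, -0.394, 0.2316]
tool_rot: [-180.0, -0.1, 87.6]
force: [0.0, 0.3, -0.4]
grip_width: 0.0004
rot [-0.  -0.1 -0.4] rows 1 [-0.05 -0.11 -0.41] | shift [ 0.6739 -0.0129 -0.0084] rows 17 [ 0.0396 -0.0008 -0.0005] | t 52.4 [ 0.4594 -0.394   0.2316] [-1.80e+02 -1.00e-01  8.76e+01] F [ 0.   0.3 -0.4] w 0.0004
```

```bash
python3 -m creep '[{"tx":0.03,"ty":-0.0007,"tz":0,"rx":0,"ry":0,"rz":-0.4},{"tx":0.04,"ty":-0.0007,"tz":0,"rx":0,"ry":0,"rz":0},{"tx":0.04,"ty":-0.0007,"tz":0,"rx":0,"ry":0,"rz":0},{"tx":0.04,"ty":-0.0007,"tz":0,"rx":0,"ry":0,"rz":0},{"tx":0.04,"ty":-0.0007,"tz":0,"rx":0,"ry":0,"rz":0},{"tx":0.04,"ty":-0.0007,"tz":0,"rx":0,"ry":0,"rz":0},{"tx":0.04,"ty":-0.0007,"tz":0,"rx":0,"ry":0,"rz":0},{"tx":0.04,"ty":-0.0007,"tz":0,"rx":0,"ry":0,"rz":0},{"tx":0.04,"ty":-0.0007,"tz":0,"rx":0,"ry":0,"rz":0},{"tx":0.04,"ty":-0.0007,"tz":0,"rx":0,"ry":0,"rz":0},{"tx":0.04,"ty":-0.0007,"tz":0,"rx":0,"ry":0,"rz":0},{"tx":0.04,"ty":-0.0007,"tz":0,"rx":0,"ry":0,"rz":0},{"tx":0.04,"ty":-0.0007,"tz":0,"rx":0,"ry":0,"rz":0},{"tx":0.04,"ty":-0.0007,"tz":0,"rx":0,"ry":0,"rz":0},{"tx":0.04,"ty":-0.0007,"tz":0,"rx":0,"ry":0,"rz":0},{"tx":0.04,"ty":-0.0007,"tz":0,"rx":0,"ry":0,"rz":0},{"tx":0.035,"ty":-0.0007,"tz":0,"rx":0,"ry":0,"rz":0},{"tx":0,"ty":0,"tz":0,"rx":0,"ry":0,"rz":0},{"tx":0,"ty":0,"tz":0,"rx":0,"ry":0,"rz":0},{"tx":0,"ty":0,"tz":0,"rx":0,"ry":0,"rz":0}]'
python3 - <<'E'
from h import *
c=snap('wrist','w22.png');snap('top','t22.png')
E
```

```text
time_s: 54.85
tool_pos: [0.4706, 0.2688, 0.2325]
tool_rot: [180.0, 0.1, 87.9]
force: [-0.2, 0.6, 0.9]
grip_width: 0.0005
```

View pics/w22.png

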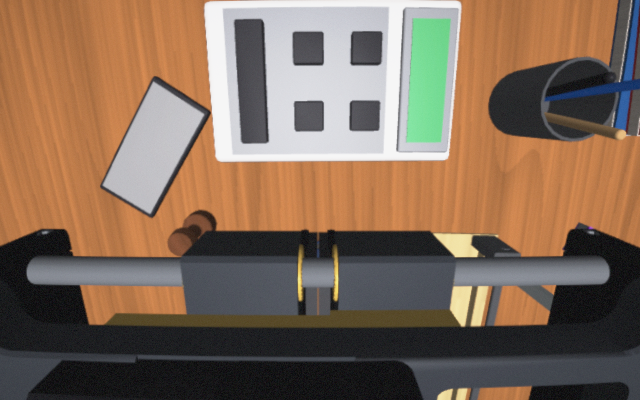

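View pics/t22.png

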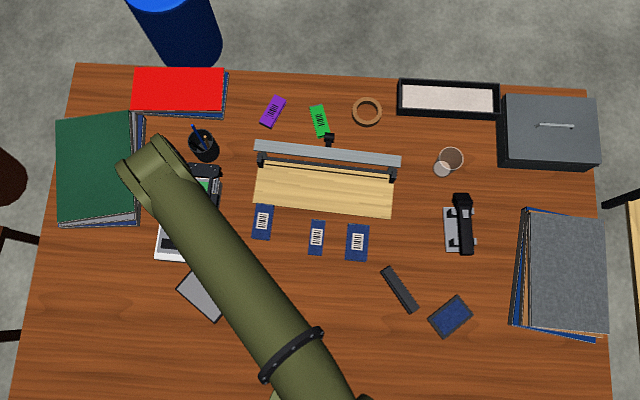

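```bash
python3 - <<'E'
from fit import *
c=snap('side','s23.png');t=env.read_camera('top')
a=cv2.imread('pics/t22.png')[190:260,235:385]
cv2.imwrite('pics/t22c.png',cv2.resize(a,None,fx=5,fy=5,interpolation=cv2.INTER_CUBIC))
a=cv2.imread('pics/s23.png')[170:290,240:390]
cv2.imwrite('pics/s23c.png',cv2.resize(a,None,fx=5,fy=5,interpolation=cv2.INTER_CUBIC))
w=env.read_camera('wrist')
obs=[(w,X,uv) for X,uv in [((.03,.03,.061),(367,47.5)),((.03,-.03,.061),(364.5,115)),((-.023,.03,.061),(308,47.5)),((-.023,-.03,.061),(309,115.5)),((-.076,0,.061),(251.5,81))]]
p,r=fit(obs,[.49,.37,-.03]); print(p.round(4),r.round(1).tolist())
E
```

```text
[ 0.489   0.3698 -0.0394] [[0.3, -0.3], [0.3, 0.6], [0.4, -0.7], [-0.4, -0.2], [-0.5, 0.7]]
```

View pics/t22c.png

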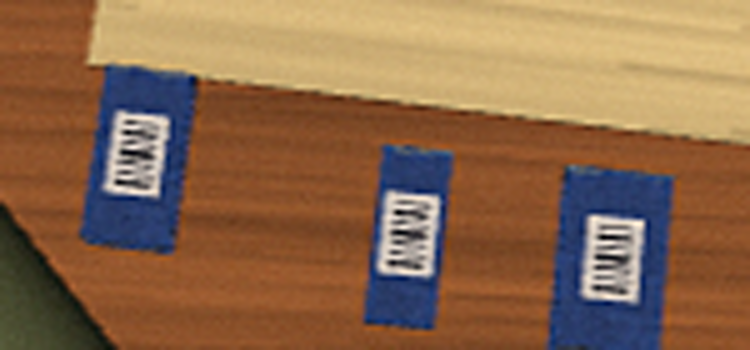

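View pics/s23c.png

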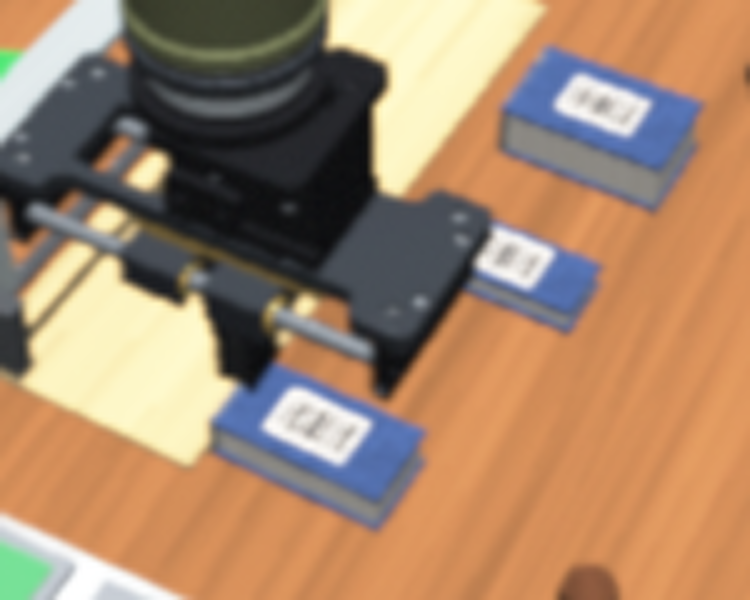

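```bash
python3 - <<'E'
from fit import *
t=env.read_camera('top');s=env.read_camera('side')
p=[.6005,-.005,-.0640]
def rk(X): d=X[:2]-np.array(p[:2]);c,q=np.cos(p[2]),np.sin(p[2]);return np.round([c*d[0]+q*d[1],-q*d[0]+c*d[1]],4)
K=lambda x,y:(235+x/5-.4,190+y/5-.4)
S=lambda x,y:(240+x/5-.4,170+y/5-.4)
for n,cam,uv,z in [('label t',t,K(137,155),.027),('label s',s,S(318,428),.027),('slim t',t,K(409,236),.018),('thick t',t,K(614,258),.036),('FL',t,K(81,242),.027),('FR',t,K(175,253),.027),('BL',t,K(106,67),.027),('BR',t,K(197,76),.027),('plate FL',t,K(90,66),.004)]:
    X=at(cam,uv,z); print(n,X.round(4),rk(X))
E
```

```text
label t [0.4963 0.1641 0.027 ] [-0.1148  0.1621]
label s [0.4972 0.1639 0.027 ] [-0.1139  0.162 ]
slim t [0.4607 0.0094 0.018 ] [-0.1405  0.0054]
thick t [ 0.4522 -0.1042  0.036 ] [-0.1417 -0.1085]
FL [0.4456 0.191  0.027 ] [-0.1671  0.1857]
FR [0.4424 0.1384 0.027 ] [-0.1669  0.133 ]
BL [0.5458 0.186  0.027 ] [-0.0668  0.1871]
BR [0.5435 0.1341 0.027 ] [-0.0658  0.1352]
plate FL [0.5509 0.1988 0.004 ] [-0.0625  0.2002]
```

```bash
python3 go.py .5198 .3979 .115 88
```

```text
rot [ 0.  0. -0.] rows 1 [ 0.02  0.02 -0.02] | shift [0.1296 0.045  0.1178] rows 5 [0.0259 0.009  0.0236] | t 55.2 [0.4703 0.2699 0.2328] [180.   0.  88.] F [ 0.8 -0.6 -0.1] w 0.0005
```

```bash
python3 -m creep '[{"tx":0.026,"ty":0.009,"tz":0,"rx":0,"ry":0,"rz":0},{"tx":0.026,"ty":0.009,"tz":0.01,"rx":0,"ry":0,"rz":0},{"tx":0.026,"ty":0.009,"tz":0.025,"rx":0,"ry":0,"rz":0},{"tx":0.026,"ty":0.009,"tz":0.025,"rx":0,"ry":0,"rz":0},{"tx":0.026,"ty":0.009,"tz":0.03,"rx":0,"ry":0,"rz":0},{"tx":0,"ty":0,"tz":0.025,"rx":0,"ry":0,"rz":0},{"tx":0,"ty":0,"tz":0,"rx":0,"ry":0,"rz":0},{"tx":0,"ty":0,"tz":0,"rx":0,"ry":0,"rz":0}]'
python3 go.py .5198 .3979 .086 88
python3 - <<'E'
from h import *
c=snap('side','s24.png');snap('wrist','w24.png')
a=cv2.imread('pics/s24.png')[240:380,190:340]
cv2.imwrite('pics/s24c.png',cv2.resize(a,None,fx=4,fy=4,interpolation=cv2.INTER_CUBIC))
E
```

```text
time_s: 56.2
tool_pos: [0.5201, 0.3988, 0.1187]
tool_rot: [179.9, -0.0, 88.0]
force: [-0.1, 0.9, 0.6]
grip_width: 0.0003
rot [ 0.1 -0.  -0. ] rows 1 [ 0.05 -0.04 -0.  ] | shift [-0.0009 -0.0003  0.0327] rows 1 [-0.0009 -0.0003  0.0327] | t 56.2 [0.5201 0.3988 0.1187] [179.9  -0.   88. ] F [-0.1  0.9  0.6] w 0.0003
```

View pics/s24c.png

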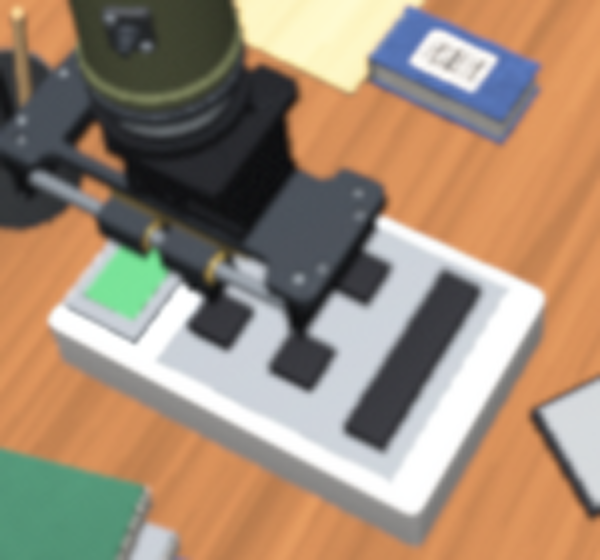

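View pics/w24.png

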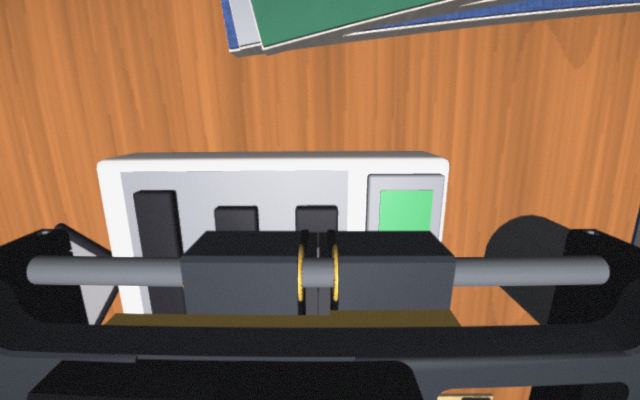

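```bash
python3 -m creep '[{"tx":-0.0008,"ty":0,"tz":0.015,"rx":0,"ry":0,"rz":0},{"tx":0,"ty":0,"tz":0.013,"rx":0,"ry":0,"rz":0},{"tx":0,"ty":0,"tz":0.007,"rx":0,"ry":0,"rz":0},{"tx":0,"ty":0,"tz":0.005,"rx":0,"ry":0,"rz":0},{"tx":0,"ty":0,"tz":0,"rx":0,"ry":0,"rz":0},{"tx":0,"ty":0,"tz":0,"rx":0,"ry":0,"rz":0},{"tx":0,"ty":0,"tz":0,"rx":0,"ry":0,"rz":0}]'
```

```text
time_s: 57.18
tool_pos: [0.5194, 0.3972, 0.0803]
tool_rot: [180.0, 0.2, 88.0]
force: [-5.2, -7.7, 17.1]
grip_width: 0.0005
```

```bash
python3 -m creep '[{"tx":0,"ty":0,"tz":-0.01,"rx":0,"ry":0,"rz":0},{"tx":0,"ty":0,"tz":-0.025,"rx":0,"ry":0,"rz":0},{"tx":0,"ty":0,"tz":0,"rx":0,"ry":0,"rz":0},{"tx":0,"ty":0,"tz":0,"rx":0,"ry":0,"rz":0}]'
python3 go.py .4646 .3399 .115 88
```

```text
time_s: 57.68
tool_pos: [0.5193, 0.3976, 0.1118]
tool_rot: [-180.0, 0.0, 88.0]
force: [-0.6, -0.5, 0.3]
grip_width: 0.0003
rot [-0.  0.  0.] rows 1 [-0.04  0.04  0.03] | shift [-0.0596 -0.0527 -0.0032] rows 2 [-0.0298 -0.0263 -0.0016] | t 57.7 [0.5193 0.3976 0.1118] [-180.    0.   88.] F [-0.6 -0.5  0.3] w 0.0003
```

```bash
python3 -m creep '[{"tx":-0.02,"ty":-0.0175,"tz":-0.003,"rx":0,"ry":0,"rz":0},{"tx":-0.02,"ty":-0.0175,"tz":0,"rx":0,"ry":0,"rz":0},{"tx":-0.0196,"ty":-0.0177,"tz":0,"rx":0,"ry":0,"rz":0},{"tx":0,"ty":0,"tz":0,"rx":0,"ry":0,"rz":0},{"tx":0,"ty":0,"tz":0,"rx":0,"ry":0,"rz":0},{"tx":0,"ty":0,"tz":0,"rx":0,"ry":0,"rz":0}]'
python3 go.py .4646 .3399 .081 88
python3 - <<'E'
from h import *
c=snap('side','s25.png')
a=cv2.imread('pics/s25.png')[240:380,190:340]
cv2.imwrite('pics/s25c.png',cv2.resize(a,None,fx=4,fy=4,interpolation=cv2.INTER_CUBIC))
E
```

```text
time_s: 58.42
tool_pos: [0.4654, 0.3408, 0.1156]
tool_rot: [-180.0, -0.1, 88.0]
force: [-0.1, -0.3, -0.6]
grip_width: 0.0005
rot [-0.  -0.1  0. ] rows 1 [-0.01 -0.05  0.03] | shift [-0.001  -0.0007  0.0346] rows 1 [-0.001  -0.0007  0.0346] | t 58.4 [0.4654 0.3408 0.1156] [-1.8e+02 -1.0e-01  8.8e+01] F [-0.1 -0.3 -0.6] w 0.0005
```

View pics/s25c.png

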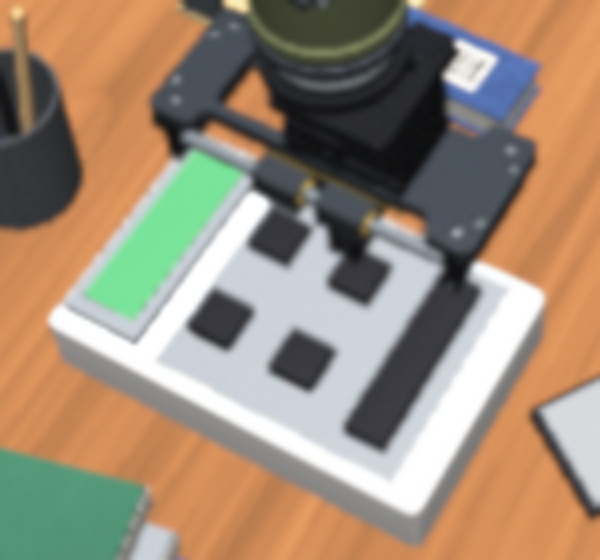

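```bash
python3 -m creep '[{"tx":-0.0005,"ty":-0.0005,"tz":0.015,"rx":0,"ry":0,"rz":0},{"tx":0,"ty":0,"tz":0.01,"rx":0,"ry":0,"rz":0},{"tx":0,"ty":0,"tz":0.006,"rx":0,"ry":0,"rz":0},{"tx":0,"ty":0,"tz":0.0045,"rx":0,"ry":0,"rz":0},{"tx":0,"ty":0,"tz":0,"rx":0,"ry":0,"rz":0},{"tx":0,"ty":0,"tz":0,"rx":0,"ry":0,"rz":0},{"tx":0,"ty":0,"tz":0,"rx":0,"ry":0,"rz":0}]'
python3 -m creep '[{"tx":0,"ty":0,"tz":-0.01,"rx":0,"ry":0,"rz":0},{"tx":0,"ty":0,"tz":-0.025,"rx":0,"ry":0,"rz":0},{"tx":0,"ty":0,"tz":0,"rx":0,"ry":0,"rz":0},{"tx":0,"ty":0,"tz":0,"rx":0,"ry":0,"rz":0}]'
python3 go.py .5176 .3379 .115 88
```

```text
time_s: 59.35
tool_pos: [0.464, 0.3395, 0.0805]
tool_rot: [-180.0, 0.1, 88.0]
force: [-3.2, -2.4, 5.1]
grip_width: 0.0005
time_s: 59.85
tool_pos: [0.4645, 0.3394, 0.1149]
tool_rot: [180.0, 0.0, 88.0]
force: [-0.4, -0.4, 0.1]
grip_width: 0.0005
rot [0. 0. 0.] rows 1 [0.01 0.01 0.02] | shift [ 0.0003  0.0531 -0.0001] rows 2 [ 0.0002  0.0266 -0.0001] | t 59.9 [0.4645 0.3394 0.1149] [180.   0.  88.] F [-0.4 -0.4  0.1] w 0.0005
```

```bash
python3 -m creep '[{"tx":0,"ty":0.0265,"tz":0,"rx":0,"ry":0,"rz":0},{"tx":0,"ty":0.0265,"tz":0,"rx":0,"ry":0,"rz":0},{"tx":0,"ty":0,"tz":0,"rx":0,"ry":0,"rz":0},{"tx":0,"ty":0,"tz":0,"rx":0,"ry":0,"rz":0},{"tx":0,"ty":0,"tz":0,"rx":0,"ry":0,"rz":0}]'
python3 go.py .5176 .3379 .0805 88
python3 - <<'E'
from h import *
c=snap('side','s26.png')
a=cv2.imread('pics/s26.png')[240:380,190:340]
cv2.imwrite('pics/s26c.png',cv2.resize(a,None,fx=4,fy=4,interpolation=cv2.INTER_CUBIC))
E
```

```text
time_s: 60.48
tool_pos: [0.5161, 0.3382, 0.1149]
tool_rot: [-180.0, 0.0, 88.1]
force: [-0.3, 0.1, -0.3]
grip_width: 0.0003
rot [-0.   0.   0.1] rows 1 [-0.04  0.03  0.12] | shift [-0.0002  0.0015  0.0344] rows 1 [-0.0002  0.0015  0.0344] | t 60.5 [0.5161 0.3382 0.1149] [-180.     0.    88.1] F [-0.3  0.1 -0.3] w 0.0003
```

View pics/s26c.png

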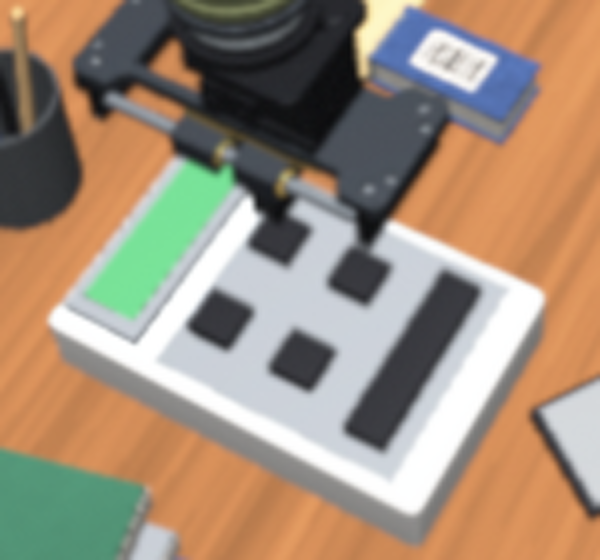

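```bash
python3 - <<'E'
from h import *
t=env.read_camera('top')
for uv,z in [((204,143),.1),((204,148),.08),((204,162),0)]: print(at(t,uv,z).round(3))
a=cv2.imread('pics/top0.png')[110:190,150:240]; cv2.imwrite('pics/pot.png',cv2.resize(a,None,fx=6,fy=6,interpolation=cv2.INTER_CUBIC))
t=snap('top','t26.png');a=cv2.imread('pics/t26.png')[110:190,150:240]; cv2.imwrite('pics/pot2.png',cv2.resize(a,None,fx=6,fy=6,interpolation=cv2.INTER_CUBIC))
E
```

```text
[0.69  0.332 0.1  ]
[0.683 0.336 0.08 ]
[0.667 0.354 0.   ]
```

View pics/pot.png

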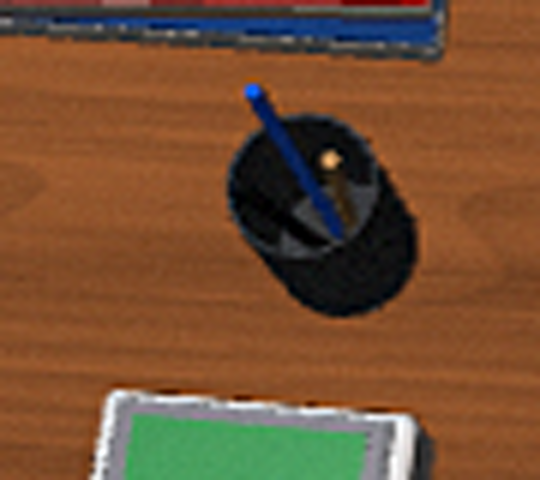

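View pics/pot2.png

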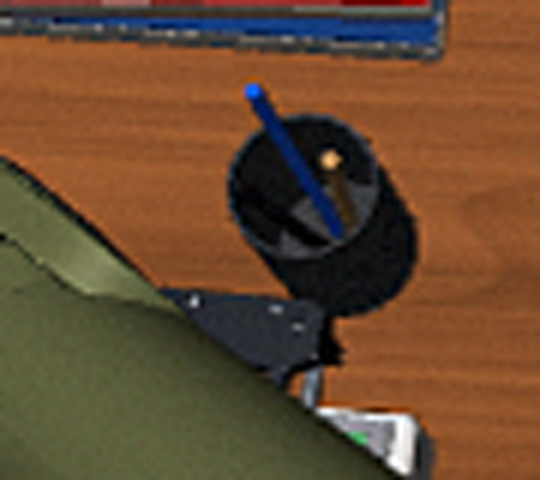

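```bash
python3 -m creep '[{"tx":0,"ty":0.0015,"tz":0.015,"rx":0,"ry":0,"rz":0},{"tx":0,"ty":0,"tz":0.01,"rx":0,"ry":0,"rz":0},{"tx":0,"ty":0,"tz":0.006,"rx":0,"ry":0,"rz":0},{"tx":0,"ty":0,"tz":0.0055,"rx":0,"ry":0,"rz":0},{"tx":0,"ty":0,"tz":0,"rx":0,"ry":0,"rz":0},{"tx":0,"ty":0,"tz":0,"rx":0,"ry":0,"rz":0},{"tx":0,"ty":0,"tz":0,"rx":0,"ry":0,"rz":0}]'
python3 -m creep '[{"tx":0,"ty":0,"tz":-0.01,"rx":0,"ry":0,"rz":0},{"tx":0,"ty":0,"tz":-0.025,"rx":0,"ry":0,"rz":0},{"tx":0,"ty":0,"tz":-0.01,"rx":0,"ry":0,"rz":0},{"tx":0,"ty":0,"tz":0,"rx":0,"ry":0,"rz":0}]'
python3 go.py .4127 .3715 .115 88
```

```text
time_s: 61.5
tool_pos: [0.5184, 0.3372, 0.0803]
tool_rot: [-180.0, 0.2, 88.0]
force: [-4.8, -5.9, 13.7]
grip_width: 0.0007
time_s: 62.0
tool_pos: [0.5192, 0.3382, 0.1242]
tool_rot: [179.9, -0.0, 88.0]
force: [0.3, -0.2, 0.1]
grip_width: 0.0004
rot [ 0.1 -0.   0. ] rows 1 [ 0.07 -0.05  0.03] | shift [ 0.0296 -0.1076  0.0092] rows 3 [ 0.0099 -0.0359  0.0031] | t 62.0 [0.5192 0.3382 0.1242] [179.9  -0.   88. ] F [ 0.3 -0.2  0.1] w 0.0004
```

```bash
python3 -m creep '[{"tx":0.01,"ty":-0.036,"tz":0,"rx":0,"ry":0,"rz":0},{"tx":0.01,"ty":-0.036,"tz":0,"rx":0,"ry":0,"rz":0},{"tx":0.0096,"ty":-0.0356,"tz":0.009,"rx":0,"ry":0,"rz":0},{"tx":0,"ty":0,"tz":0,"rx":0,"ry":0,"rz":0},{"tx":0,"ty":0,"tz":0,"rx":0,"ry":0,"rz":0},{"tx":0,"ty":0,"tz":0,"rx":0,"ry":0,"rz":0}]'
python3 go.py .4127 .3715 .0805 88
python3 - <<'E'
from h import *
c=snap('side','s27.png')
a=cv2.imread('pics/s27.png')[240:380,190:340]
cv2.imwrite('pics/s27c.png',cv2.resize(a,None,fx=4,fy=4,interpolation=cv2.INTER_CUBIC))
E
```

```text
time_s: 62.75
tool_pos: [0.4135, 0.3705, 0.1145]
tool_rot: [-180.0, -0.0, 87.9]
force: [-0.4, -0.1, -0.4]
grip_width: 0.0003
rot [-0.  -0.  -0.1] rows 1 [-0.   -0.   -0.09] | shift [ 0.001  -0.0009  0.034 ] rows 1 [ 0.001  -0.0009  0.034 ] | t 62.8 [0.4135 0.3705 0.1145] [-180.    -0.    87.9] F [-0.4 -0.1 -0.4] w 0.0003
```

View pics/s27c.png

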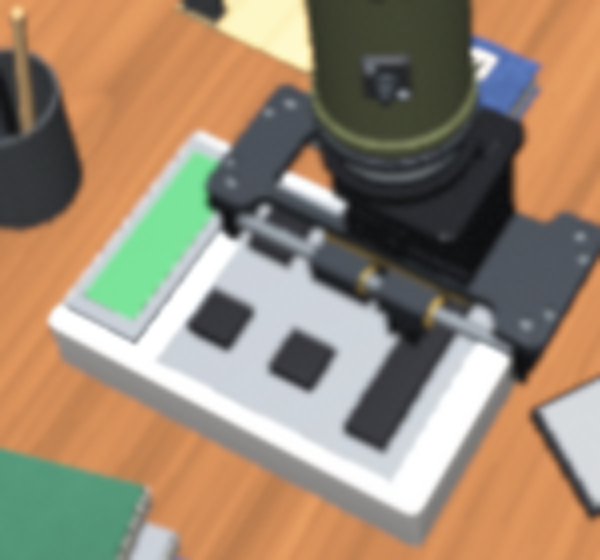

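```bash
python3 -m creep '[{"tx":0,"ty":-0.0008,"tz":0.015,"rx":0,"ry":0,"rz":0},{"tx":0,"ty":0,"tz":0.01,"rx":0,"ry":0,"rz":0},{"tx":0,"ty":0,"tz":0.006,"rx":0,"ry":0,"rz":0},{"tx":0,"ty":0,"tz":0.005,"rx":0,"ry":0,"rz":0},{"tx":0,"ty":0,"tz":0,"rx":0,"ry":0,"rz":0},{"tx":0,"ty":0,"tz":0,"rx":0,"ry":0,"rz":0},{"tx":0,"ty":0,"tz":0,"rx":0,"ry":0,"rz":0}]'
python3 -m creep '[{"tx":0,"ty":0,"tz":-0.01,"rx":0,"ry":0,"rz":0},{"tx":0,"ty":0,"tz":-0.025,"rx":0,"ry":0,"rz":0},{"tx":0,"ty":0,"tz":-0.04,"rx":0,"ry":0,"rz":0},{"tx":0,"ty":0,"tz":-0.04,"rx":0,"ry":0,"rz":0},{"tx":0,"ty":0,"tz":0,"rx":0,"ry":0,"rz":0}]'
python3 go.py .475 .165 .2 -3.7;  python3 -c "
from cell import env; print(env.get_obs()['qpos'].round(0))"
```

```text
time_s: 63.68
tool_pos: [0.4112, 0.3705, 0.0803]
tool_rot: [-180.0, 0.2, 88.0]
force: [-3.9, -7.7, 16.8]
grip_width: 0.0003
time_s: 64.3
tool_pos: [0.4128, 0.3731, 0.1968]
tool_rot: [179.7, -0.2, 88.0]
force: [0.7, -0.4, -0.1]
grip_width: 0.0005
rot [ 0.  -0.4 91.7] rows 11 [ 0.   -0.04  8.34] | shift [ 0.0755  0.2036 -0.0032] rows 6 [ 0.0126  0.0339 -0.0005] | t 64.3 [0.4128 0.3731 0.1968] [179.7  -0.2  88. ] F [ 0.7 -0.4 -0.1] w 0.0005
[ 11.  20. -66.  99.  19.  73. -61.]
```

```bash
python3 -m creep '[{"tx":0,"ty":0,"tz":0,"rx":0,"ry":0,"rz":-9.8},{"tx":0,"ty":0,"tz":0,"rx":0,"ry":0,"rz":-9.8},{"tx":0,"ty":0,"tz":0,"rx":0,"ry":0,"rz":-9.8},{"tx":0,"ty":0,"tz":0,"rx":0,"ry":0,"rz":-9.8},{"tx":0,"ty":0,"tz":0,"rx":0,"ry":0,"rz":-9.8},{"tx":0,"ty":0,"tz":0,"rx":0,"ry":0,"rz":-9.8},{"tx":0,"ty":0,"tz":0,"rx":0,"ry":0,"rz":-9.8},{"tx":0,"ty":0,"tz":0,"rx":0,"ry":0,"rz":-9.8},{"tx":0,"ty":0,"tz":0,"rx":0,"ry":0,"rz":-9.8},{"tx":0,"ty":0,"tz":0,"rx":0,"ry":0,"rz":0}]' 0.078
python3 go.py .48 .165 .12 176.3
python3 - <<'E'
from h import *
c=snap('side','s28.png')
E
```

```text
time_s: 65.55
tool_pos: [0.4112, 0.3708, 0.1926]
tool_rot: [-180.0, -0.1, 176.1]
force: [0.5, -0.8, -0.1]
grip_width: 0.0775
rot [-0.  -0.1 -0.2] rows 1 [-0.03 -0.07 -0.16] | shift [-0.082  -0.201   0.0726] rows 6 [-0.0137 -0.0335  0.0121] | t 65.5 [0.4112 0.3708 0.1926] [-1.800e+02 -1.000e-01  1.761e+02] F [ 0.5 -0.8 -0.1] w 0.0775
```

View pics/s28.png

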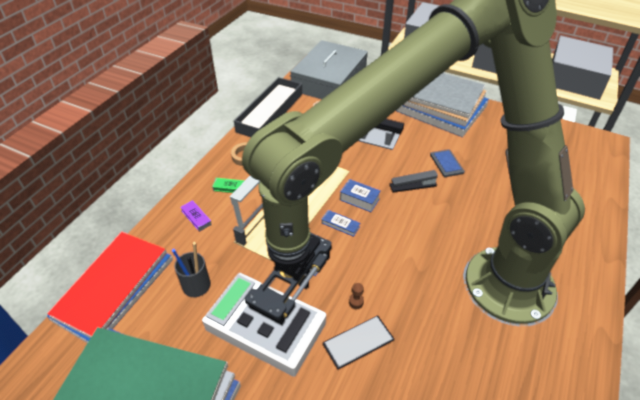

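```bash
python3 -m creep '[{"tx":-0.0137,"ty":-0.0335,"tz":0,"rx":0,"ry":0,"rz":0},{"tx":-0.0137,"ty":-0.0335,"tz":0,"rx":0,"ry":0,"rz":0},{"tx":-0.0137,"ty":-0.0335,"tz":0,"rx":0,"ry":0,"rz":0},{"tx":-0.0137,"ty":-0.0335,"tz":0,"rx":0,"ry":0,"rz":0},{"tx":-0.0137,"ty":-0.0335,"tz":0.035,"rx":0,"ry":0,"rz":0},{"tx":-0.0137,"ty":-0.0335,"tz":0.037,"rx":0,"ry":0,"rz":0},{"tx":0,"ty":0,"tz":0,"rx":0,"ry":0,"rz":0},{"tx":0,"ty":0,"tz":0,"rx":0,"ry":0,"rz":0},{"tx":0,"ty":0,"tz":0,"rx":0,"ry":0,"rz":0}]'
python3 go.py .48 .165 .032 176.3
python3 - <<'E'
from h import *
c=snap('side','s29.png')
a=cv2.imread('pics/s29.png')[170:290,240:390]
cv2.imwrite('pics/s29c.png',cv2.resize(a,None,fx=4,fy=4,interpolation=cv2.INTER_CUBIC))
E
```

```text
time_s: 66.72
tool_pos: [0.4805, 0.1668, 0.1227]
tool_rot: [180.0, 0.1, 176.3]
force: [-0.5, -0.3, 0.8]
grip_width: 0.0782
rot [0.  0.1 0. ] rows 1 [0.05 0.09 0.  ] | shift [ 0.0003 -0.0018  0.0907] rows 3 [ 0.0001 -0.0006  0.0302] | t 66.7 [0.4805 0.1668 0.1227] [1.800e+02 1.000e-01 1.763e+02] F [-0.5 -0.3  0.8] w 0.0782
```

View pics/s29c.png

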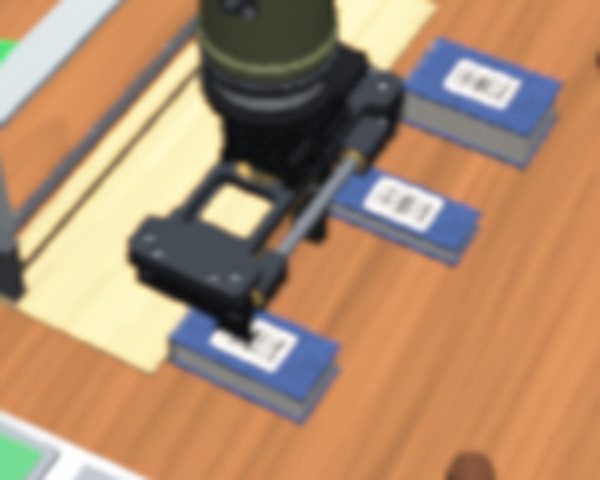

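```bash
python3 -m creep '[{"tx":0,"ty":-0.0018,"tz":0.03,"rx":0,"ry":0,"rz":0},{"tx":0,"ty":0,"tz":0.035,"rx":0,"ry":0,"rz":0},{"tx":0,"ty":0,"tz":0.024,"rx":0,"ry":0,"rz":0},{"tx":0,"ty":0,"tz":0,"rx":0,"ry":0,"rz":0},{"tx":0,"ty":0,"tz":0,"rx":0,"ry":0,"rz":0}]'
python3 -m creep '[{"tx":0,"ty":0,"tz":0,"rx":0,"ry":0,"rz":0},{"tx":0,"ty":0,"tz":0,"rx":0,"ry":0,"rz":0},{"tx":0,"ty":0,"tz":0,"rx":0,"ry":0,"rz":0},{"tx":0,"ty":0,"tz":0,"rx":0,"ry":0,"rz":0},{"tx":0,"ty":0,"tz":0,"rx":0,"ry":0,"rz":0}]' 0.03 12
python3 -m creep '[{"tx":0,"ty":0,"tz":-0.001,"rx":0,"ry":0,"rz":0},{"tx":0.01,"ty":0,"tz":0,"rx":0,"ry":0,"rz":0},{"tx":0.01,"ty":0,"tz":0,"rx":0,"ry":0,"rz":0},{"tx":0.01,"ty":0,"tz":0.001,"rx":0,"ry":0,"rz":0},{"tx":0,"ty":0,"tz":0,"rx":0,"ry":0,"rz":0},{"tx":0,"ty":0,"tz":0,"rx":0,"ry":0,"rz":0}]'
python3 -m creep '[{"tx":0,"ty":0,"tz":0,"rx":0,"ry":0,"rz":0},{"tx":0,"ty":0,"tz":0,"rx":0,"ry":0,"rz":0},{"tx":0,"ty":0,"tz":0,"rx":0,"ry":0,"rz":0},{"tx":0,"ty":0,"tz":-0.02,"rx":0,"ry":0,"rz":0},{"tx":0,"ty":0,"tz":-0.04,"rx":0,"ry":0,"rz":0},{"tx":0,"ty":0,"tz":-0.04,"rx":0,"ry":0,"rz":0},{"tx":0,"ty":0,"tz":-0.04,"rx":0,"ry":0,"rz":0},{"tx":0,"ty":0,"tz":-0.04,"rx":0,"ry":0,"rz":0},{"tx":0,"ty":0.04,"tz":-0.04,"rx":0,"ry":0,"rz":0},{"tx":0,"ty":0.04,"tz":0,"rx":0,"ry":0,"rz":0},{"tx":0,"ty":0.04,"tz":0,"rx":0,"ry":0,"rz":0},{"tx":0,"ty":0.04,"tz":0,"rx":0,"ry":0,"rz":0},{"tx":0,"ty":0.04,"tz":0,"rx":0,"ry":0,"rz":0},{"tx":0,"ty":0,"tz":0,"rx":0,"ry":0,"rz":0},{"tx":0,"ty":0,"tz":0,"rx":0,"ry":0,"rz":0}]' 0.078
python3 - <<'E'
from h import *
c=snap('side','s30.png');snap('top','t30.png')
a=cv2.imread('pics/t30.png')[190:260,235:385]
cv2.imwrite('pics/t30c.png',cv2.resize(a,None,fx=5,fy=5,interpolation=cv2.INTER_CUBIC))
E
```

```text
time_s: 67.4
tool_pos: [0.4809, 0.1643, 0.034]
tool_rot: [180.0, 0.1, 176.3]
force: [-0.0, 0.5, -0.2]
grip_width: 0.0778
time_s: 68.03
tool_pos: [0.4804, 0.1633, 0.0329]
tool_rot: [-180.0, 0.0, 176.2]
force: [-0.4, -1.1, 1.5]
grip_width: 0.05
time_s: 68.78
tool_pos: [0.4493, 0.1655, 0.0329]
tool_rot: [-180.0, -0.1, 176.3]
force: [-4.7, -0.4, 6.6]
grip_width: 0.0503
time_s: 70.65
tool_pos: [0.4634, 0.3644, 0.2523]
tool_rot: [-179.9, -0.0, 176.2]
force: [0.9, 0.1, 0.5]
grip_width: 0.078
```

View pics/s30.png

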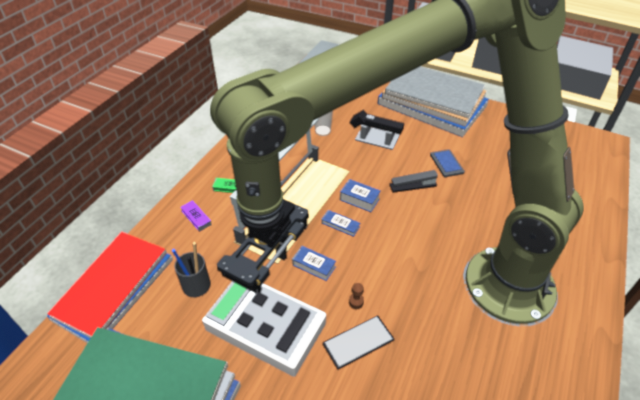

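View pics/t30.png

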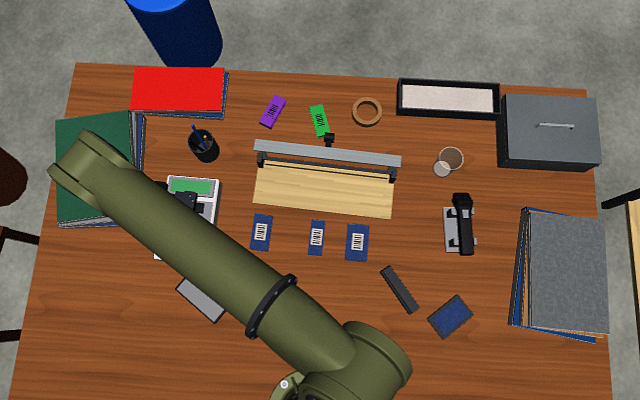

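View pics/t30c.png

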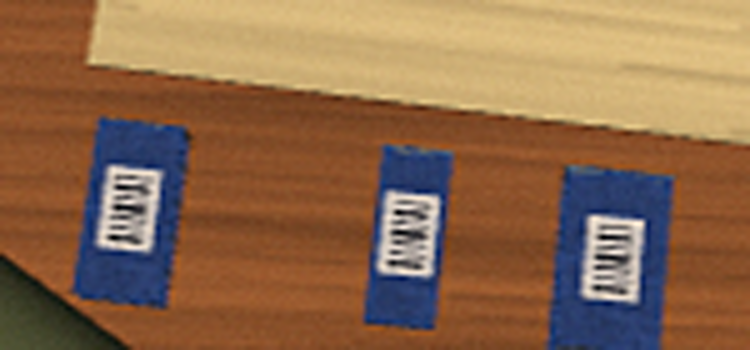

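```bash
python3 -c "
from cell import env
o=env.get_obs(); print(o['time_s'],o['force'].round(1)); print(env.sign_off())"
```

```text
70.75 [-0.3 -0.  -0.3]
the job is handed in; nothing more can be done
None
```

I finished the whole sequence and handed the job in at about 71 s, well inside the 210 s limit. `sign_off` gives no verdict, so the checks below are my own.

- **Bar and books:** I swung the bar up to about 1.6 rad and it stayed there. All three books were present and I drew each one out in front of the rack.
- **Scanning:** I held the beam from about 10 cm for about 1.7 s on each label, in the order thick, medium, slim. In the pictures the labels lined up with the scanner to within a few millimetres. The scanner went back level in its cradle, where it was before.
- **Keys:** I pressed far-left, near-right, far-right and bar, one at a time. The push forces were 17, 5, 14 and 17 N. The near-right press was the lightest, but the tool reached the same depth within 0.2 mm as on the other keys. The fingers stayed clear of the near-left key.
- **Medium book knocked:** After the scans, the medium book was found a few centimetres aside, with its centre about 114 mm in front of the rack origin against the 109 mm minimum. I gripped it after the key presses and drew it 30 mm further out.
- **Last pictures:** All three books lie flat, about 140 mm in front of the rack origin. The bar is up, the scanner is in its cradle, the bystanders look unmoved where they are visible, and the arm is clear of everything.
- **Disagreement:** The wrist and top cameras differed by up to 7 mm sideways on the first look. Closer views and the grasps agreed to about 2 mm.

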